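Demagnetise sorted suspension links

ROBOT

A 6-joint arm with a two-finger parallel gripper is mounted at the origin on the work surface. World frame = base frame: x ahead of the robot, y to its left, z up, the work surface at z = 0. Lengths are in m, angles in degrees, forces in N, time in s.
With the tool pointing down it reaches from about 0.25 to 0.725 m from the base axis. Payload 9.7 kg.
Tool frame: the origin (TCP) lies between the finger pads; the fingertips stand bot.tcp_to_tips ahead of it and the grasp point (between the pads) lies 2 mm behind it (bot.tcp_to_tips is the distance from the TCP to the fingertips, in m); z points along the fingers, y is the line along which they close (so a half turn about z gives the same grasp; the last joint's range is limited). The gripper opens to 85 mm and grips with 20 to 120 N. Pads are 22 mm wide; open, the fingers measure 114 mm over their backs; the gripper's body (76 mm by 85 mm) begins 54 mm behind the grasp point. The pads swing forward as they close: fully open they stand 13 mm farther back than shut.
Start: joints at [70.417, 4.979, 10.078, 95.1, 0, 90], TCP at [0.184, 0.518, 0.248] pointing down, gripper open.
Joint ranges: [-179.16, 179.16], [-48.56, 103.87], [-65.8, 70.77], [-126.05, 130.52], [-82.76, 87.17], [-180, 180]. Speed limits (degrees/s): [127.2, 127.2, 147.25, 180, 180, 180].

INTERFACE

Orientations are given as [roll, pitch, yaw] about the fixed x, y, z axes, in that order (R = Rz(yaw) Ry(pitch) Rx(roll)).
In Python, from workcell import sensors, camera, camera_params, bot gives the robot as it stands.
- The arm moves only by the tool apply_moves, never from a script. Its argument "motion" is a list of rows, each an object with "jaw": the opening, from -1 (shut) to 1 (fully open); "xyz": the shift along the tool's x, y, z in mm, a list of three; "twist": the turn about the tool's z in rad. A call has 1 to 5 rows; each row is the pose to reach, as a shift and turn from the pose commanded when the call began, along the tool's axes at that moment; what a row does not reach only later rows make up. A row lasts 1/8 s, in which the tool goes at most 62.5 mm and 10.7 degrees, less where a joint would pass 70% of its speed; a pose out of reach is approached as far as the arm can. A call with a gripper value outside its range is refused whole. The fingers move at their own pace and stop on an object; "grip_force" is the grip in N (left out, the last holds). Time passes only in rows, so rows that repeat a pose let the fingers close. It gives the time, the measured TCP pose, the force, the opening and the grip force at its end, in the units of the state.
- sensors.get_obs(): the state, without advancing time (a new reading comes with each control period).
- camera(name): name is "side" or "top" or "wrist"; returns (picture, depth): 420x560x3 uint8, red, green, blue; 420x560 float32, m along the optical axis (not along the pixel's ray), 0 where there is no reading.
- camera_params(name): a dict with "mtx" (3x3 intrinsics, pixels), "rvec" (rotation vector, rad) and "tvec" (3), from world to camera coordinates, as OpenCV has them. Camera axes: x right, y down, z forward; pixel columns grow to the right and rows downward; lengths in m; the calibration is good to about 2 mm. A picture is of the moment at which its call begins: read the wrist's pose just before it. camera_params takes no time and is no camera call; for the wrist camera it gives the pose at the moment of the call.
- bot.job_done(): hands the job in; it is judged then, once.
The state is a dict: "time": time; "q": joint angles; "qd": joint speeds; "joint_efforts": joint torques, N m; "ee_pos": TCP position; "tcp_rot": TCP orientation; "wrist_force": force on the tool from outside, world axes, zero at the start; "torque": the same for the moment, N m; "opening": finger opening in m; "grasp_force": force on a finger pad.
Only numpy, scipy, OpenCV 4.12 (cv2) and the standard library are available. Lean on these libraries where they do the work, as an engineer would, in place of code of your own. Each camera call takes 0.05 s, during which the arm holds its last target. There are 200 camera calls.

TASK

Demagnetise the steel suspension links: first slide the fader on the console fully home (towards the plunger), then, leaving it there, lay every long link flat in the long bed and every short link flat in the short bed, side by side along the bed's length. When all are in, slide the fader level with the little pointer beside its track, press the start plunger right down to its stop and let it spring up, and then slide the fader fully home again. Leave the links in their beds and do not disturb the other things on the bench.

Things in the scene. Friction and masses are not known exactly. Their poses are not given: they have to be found in the camera images.
- link_long0: loose steel suspension link (long kind), a flat dog-bone: 140 mm long overall along its x axis, two round eyes 28 mm across at its ends, straight waist 12 mm wide (along y) between them, 14 mm thick (along z) all over. Origin at its middle, half-way through the thickness (7 mm above what it lies flat on). 0.14 to 0.33 kg. May be absent
- link_long1: loose steel suspension link (long kind), a flat dog-bone: 140 mm long overall along its x axis, two round eyes 28 mm across at its ends, straight waist 12 mm wide (along y) between them, 14 mm thick (along z) all over. Origin at its middle, half-way through the thickness (7 mm above what it lies flat on). 0.14 to 0.33 kg. May be absent
- link_long2: loose steel suspension link (long kind), a flat dog-bone: 140 mm long overall along its x axis, two round eyes 28 mm across at its ends, straight waist 12 mm wide (along y) between them, 14 mm thick (along z) all over. Origin at its middle, half-way through the thickness (7 mm above what it lies flat on). 0.14 to 0.33 kg. May be absent
- link_short0: loose steel suspension link (short kind), a flat dog-bone: 100 mm long overall along its x axis, two round eyes 28 mm across at its ends, straight waist 12 mm wide (along y) between them, 14 mm thick (along z) all over. Origin at its middle, half-way through the thickness (7 mm above what it lies flat on). 0.14 to 0.33 kg. May be absent
- link_short1: loose steel suspension link (short kind), a flat dog-bone: 100 mm long overall along its x axis, two round eyes 28 mm across at its ends, straight waist 12 mm wide (along y) between them, 14 mm thick (along z) all over. Origin at its middle, half-way through the thickness (7 mm above what it lies flat on). 0.14 to 0.33 kg. May be absent
- link_short2: loose steel suspension link (short kind), a flat dog-bone: 100 mm long overall along its x axis, two round eyes 28 mm across at its ends, straight waist 12 mm wide (along y) between them, 14 mm thick (along z) all over. Origin at its middle, half-way through the thickness (7 mm above what it lies flat on). 0.14 to 0.33 kg. May be absent
- bed_long_in (a point): centre of the inner floor of the long demagnetising bed, a fixed shallow tray; floor 20 mm above the bench, inside 164 mm along x and 156 mm along y, surrounded by a 4 mm thick rim 14 mm high. z points up. Links lie along the point's x axis, side by side along y, room for three at about 44 mm spacing; of the two beds this is the longer along x (seen from above). Their places may be swapped
- bed_short_in (a point): centre of the inner floor of the short demagnetising bed, a fixed shallow tray; floor 20 mm above the bench, inside 122 mm along x and 156 mm along y, surrounded by a 4 mm thick rim 14 mm high. z points up. Links lie along the point's x axis, side by side along y, room for three at about 44 mm spacing; of the two beds this is the shorter along x (seen from above). Their places may be swapped
- console: fixed grey control box, 120 mm (its x) by 260 mm (its y) by 50 mm high, origin under its centre. Its y axis runs from the plunger end to the fader end, roughly away from the robot
- fader (a joint): position of the field fader along its track, 0 (home, the end of the track nearest the plunger) to 0.10 m (far end), growing along the console's y; stays where left, friction about 1.5 N
- fader_top (a point): centre of the top of the fader's black grip, a block 28 mm (console x) by 20 mm (console y) by 40 mm high, standing over a track 40 mm wide whose top is 64 mm above the bench; this point is 104.5 mm above the bench
- pointer: small fixed aluminium pointer clipped on the console next to the track, 10 mm high; origin at its tip, underside, 50 mm above the bench. Axes as the console's; it points to the track (-x). The fader is at the pointer when the grip's middle and the pointer's tip are level along y. It stands 45 to 93 mm of fader travel from home
- plunger (a joint): how far the start plunger is pressed, 0 (up) to 0.015 m (at its stop); springs back; about 3 N to begin and 8 N at the stop
- plunger_top (a point): centre of the top of the plunger's round black head, 40 mm across, 90 mm above the bench when up; it is pressed straight down. It stands 67 mm along the console's y from the fader's grip at home (15 mm to the side), and moves with the head
- shock: bystander: black shock absorber 230 mm long, lying across at the back. Origin at the underside; leave it alone
- taillight: bystander: red tail light unit 94 x 124 mm, 57 mm high. Origin at the underside; leave it alone
- socket: bystander: steel socket 26 mm across, 38 mm high, behind the links. Origin at the underside; leave it alone
- sleeve: bystander: black rubber sleeve 44 mm across, 30 mm high, behind the beds. Origin at the underside; leave it alone
- lube_can: bystander: grey can 60 mm across, 140 mm high, behind the console. Origin at the underside; leave it alone
Things that resemble listed ones, but are neither listed nor needed, are in the scene too. What is shaped like the link_short0 but orange, pink or yellow is not meant.

How it is judged:
By the outcome, as a careful person would: the job done as asked, in the order asked, and still so for the second after the job is handed in, with the robot touching nothing.
Of link_long0, link_long1, link_long2, link_short0, link_short1, link_short2 only 4 to 6 are there at a start; the rules pass over those that are not, and their reading is None.
At some moment in a run one of link_long0, link_long1, link_long2, link_short0, link_short1, link_short2 may be knocked a few centimetres aside while the robot is not near it.
Once in a run the grip may slacken for a moment while it holds something.
It also fails if it takes over 210 s, if anything falls off the work surface, if the arm or the gripper's body presses on something with over 40 N, if the wrist force passes 120 N, or if a joint passes its speed limit or range.

## Working session

There is one attempt and no reset: what is moved stays moved. The work goes in short steps, Python scripts to look and compute and a tool call to move; the robot and the scene stay as the last step left them, time stands still between calls to the robot, and variables do not carry over. Pictures are saved under pics/ and viewed, at most 14 in all, crops included, and the job is handed in when it is done.

Besides the shell and the picture viewer there is one more tool, called after "Emit:" as a command line: name --argument value ..., lists and objects as JSON in quotes. apply_moves: Moves the arm, as the interface text tells. Its arguments: {"type":"object","properties":{"motion":{"type":"array","items":{"type":"object","properties":{"jaw":{"type":"number"},"xyz":{"type":"array","items":{"type":"number"}},"twist":{"type":"number"}}}},"grip_force":{"type":"number"}},"required":["motion"]}

```bash
ls; mkdir -p pics; cat > h.py <<'E'
import numpy as np, cv2
from workcell import sensors, camera, camera_params, bot
from scipy.spatial.transform import Rotation as R
def cam(name):
    p=camera_params(name); im,d=camera(name)
    return im,d,p
def world(p,u,v,d):
    K=np.array(p["mtx"]);Rm=cv2.Rodrigues(np.array(p["rvec"],float))[0];t=np.array(p["tvec"],float).ravel()
    c=np.stack([(u-K[0,2])/K[0,0]*d,(v-K[1,2])/K[1,1]*d,d],-1)
    return (c-t)@Rm
def cloud(p,d):
    v,u=np.mgrid[:d.shape[0],:d.shape[1]]
    return world(p,u,v,d)
def save(n,im): cv2.imwrite("pics/"+n+".png",cv2.cvtColor(im,cv2.COLOR_RGB2BGR))
E
python3 - <<'E'
from h import *
for n in("top","side"):
    im,d,p=cam(n); save(n+"0",im); np.savez(n+"0.npz",im=im,d=d,**{k:np.array(v) for k,v in p.items()})
    print(n,-cv2.Rodrigues(np.array(p["rvec"],float))[0].T@np.array(p["tvec"]).ravel())
o=sensors.get_obs();print(o,bot.tcp_to_tips)
E
```

```text
pics
top [0.39232866 0.00416341 1.28266467]
side [ 0.15171951 -0.75913965  0.72383118]
{'time': 0.1, 'q': array([ 7.04170286e+01,  5.00861732e+00,  1.00366577e+01,  9.50977803e+01,
       -1.31501231e-03,  9.00001162e+01]), 'qd': array([-0.0377126 , -0.04188837,  0.08325605, -0.00652283,  0.00709329,
        0.02172082]), 'joint_efforts': array([ 1.91491432e-03, -5.21560979e+01,  4.65654087e+01,  1.59913773e-02,
        1.03249297e-04,  5.82834900e-06]), 'ee_pos': array([0.18428812, 0.51800997, 0.2476266 ]), 'tcp_rot': array([-1.79930260e+02,  1.31515282e-03,  1.60416914e+02]), 'wrist_force': array([-0.49428095, -0.06705427, -0.47625449]), 'torque': array([-0.02444599,  0.02032566,  0.02014154]), 'grasp_force': 0.0, 'opening': 0.08545791827673876} 0.017
```

View pics/top0.png

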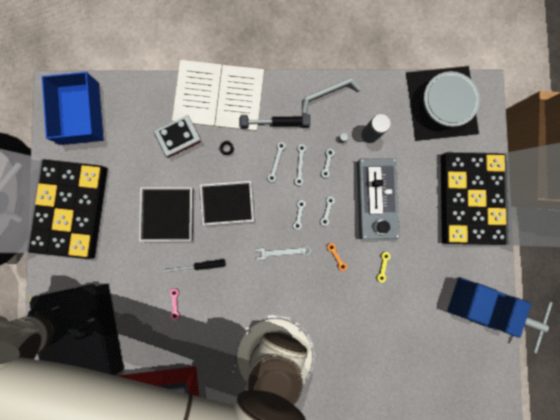

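View pics/side0.png

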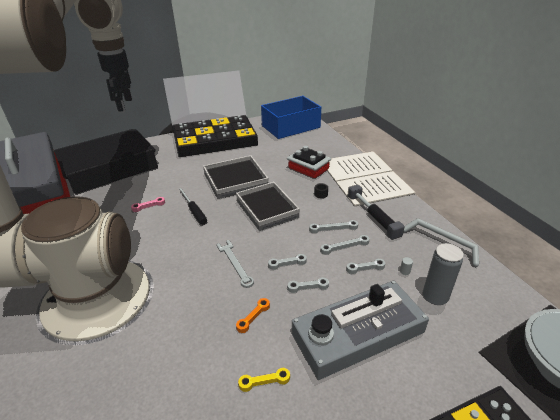

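Top view: candidate grey links are at (277,161), (300,165), (327,163), (299,214) and (327,211). Look-alikes are the spanner (283,252), orange (337,257), yellow (384,266) and pink (175,303). The beds are at (166,214) and (228,203). On the console, the fader is at (377,183), the pointer at (390,191) and the plunger at (382,227).

```bash
cat > meas.py <<'E'
from h import *
def links(im,d,p,zlo=.007,zhi=.025,box=(.3,.75,-.17,.2)):
    P=cloud(p,d); m=((P[...,2]>zlo)&(P[...,2]<zhi)&(d>0)&(P[...,0]>box[0])&(P[...,0]<box[1])&(P[...,1]>box[2])&(P[...,1]<box[3])).astype(np.uint8)
    n,l,s,c=cv2.connectedComponentsWithStats(m)
    out=[]
    for i in range(1,n):
        if s[i,4]<60: continue
        q=P[l==i]; z=np.median(q[:,2]); r=cv2.minAreaRect((q[:,:2]*1000).astype(np.float32))
        b=cv2.boxPoints(r); e=[b[1]-b[0],b[2]-b[1]]; e=max(e,key=np.linalg.norm)
        a=np.degrees(np.arctan2(e[1],e[0]))%180
        print("px",c[i].round(),"ctr",np.round(r[0],1),"size",np.round(sorted(r[1]),1),"ang",round(a,1),"z",round(z*1000,1),s[i,4], im[l==i].mean(0).round())
        out.append((r[0],a))
    return out
E
python3 - <<'E'
from meas import *
for n in("top","side"):
    f=np.load(n+"0.npz"); print(n); P=cloud(f,f['d'])
    links(f['im'],f['d'],f)
    def blob(name,lo,hi,x0,x1,y0,y1):
        m=(P[...,2]>lo)&(P[...,2]<hi)&(P[...,0]>x0)&(P[...,0]<x1)&(P[...,1]>y0)&(P[...,1]<y1)
        if m.sum()<5: print(name,"none");return
        q=P[m]; r=cv2.minAreaRect((q[:,:2]*1000).astype(np.float32)); print(name,np.round(r[0],1),np.round(r[1],1),round(r[2],1),"z",np.median(q[:,2]).round(4),m.sum())
    blob("fader",.098,.112,.35,.62,-.3,-.1)
    blob("plunger",.083,.096,.3,.5,-.3,-.1)
    blob("console",.044,.056,.3,.65,-.35,-.1)
    blob("track",.060,.068,.3,.65,-.35,-.1)
    for nm,y0,y1 in(("bedL",.26,.44),("bedR",.11,.255)):
        blob(nm+"rim",.028,.040,.3,.56,y0,y1); blob(nm+"floor",.014,.025,.3,.56,y0,y1)
f=np.load("top0.npz"); print([np.round(world(f,u,v,f['d'][v,u]),3) for u,v in((137,214),(194,214),(166,186),(166,242),(201,203),(254,203),(228,183),(228,222))])
c=cv2.resize(f['im'][140:250,345:415],None,fx=5,fy=5,interpolation=cv2.INTER_CUBIC)
c2=cv2.resize(f['im'][140:240,262:345],None,fx=5,fy=5,interpolation=cv2.INTER_CUBIC)
h=max(c.shape[0],c2.shape[0]);pad=lambda a:np.pad(a,((0,h-a.shape[0]),(0,0),(0,0)))
save("crop1",np.hstack([pad(c2),pad(c)]))
E
```

```text
top
px [277. 161.] ctr [631.2 -16.8] size [ 26.  137.1] ang 162.7 z 13.7 201 [167. 172. 170.]
px [300. 164.] ctr [621.7 -96. ] size [ 27.3 137.6] ang 173.9 z 14.0 205 [169. 174. 171.]
px [231. 202.] ctr [497.8 133.1] size [122.7 137.4] ang 93.6 z 19.9 1480 [39. 38. 36.]
px [299. 215.] ctr [454.9 -90. ] size [24.7 97.5] ang 168.8 z 13.7 164 [169. 174. 172.]
fader none
plunger none
console [ 504.9 -316.8] [ 66.2 259.1] 90.0 z 0.0499 970
track [ 496.7 -329.5] [210.9  40.9] 0.0 z 0.0638 499
bedLrim [462.6 341.6] [164.  170.9] 89.5 z 0.032 276
bedLfloor [461.7 340. ] [160.2 162.6] 89.5 z 0.0197 2370
bedRrim [432.4 168. ] [253.6 111.8] 3.0 z 0.0328 151
bedRfloor [430.1 175.5] [127.9 270.4] 84.1 z 0.0199 1363
side
px [321. 193.] ctr [668.6 138.2] size [16.6 41.3] ang 147.6 z 16.5 64 [28. 28. 27.]
px [269. 205.] ctr [497.7 143.8] size [116.8 118.5] ang 3.8 z 20.2 885 [50. 48. 47.]
px [270. 218.] ctr [463.   98.5] size [ 94.  185.2] ang 138.7 z 15.8 296 [75. 74. 73.]
px [382. 225.] ctr [746.7 -62.6] size [  6.3 126.6] ang 89.9 z 19.2 92 [31. 31. 31.]
px [333. 225.] ctr [628.3 -14.7] size [ 29.9 138.1] ang 164.5 z 13.0 257 [138. 142. 140.]
px [344. 243.] ctr [618.5 -92.3] size [ 29.8 138.1] ang 175.6 z 13.0 284 [141. 144. 142.]
px [287. 260.] ctr [452.6 -86. ] size [28.6 98.3] ang 168.9 z 13.1 254 [139. 142. 140.]
fader none
plunger none
console [ 501.2 -315.4] [260.   69.6] 0.1 z 0.0496 1385
track [ 494.2 -327. ] [213.6  42.8] 1.3 z 0.0634 995
bedLrim [459.4 344.9] [168.7 173.6] 89.7 z 0.0321 301
bedLfloor [458.  345.5] [170.8 172.5] 90.0 z 0.0201 1275
bedRrim [491.5 171.8] [132.  123.7] 3.3 z 0.0325 188
bedRfloor [428.  166.2] [255.  126.2] 3.6 z 0.0202 1017
[array([0.463, 0.442, 0.002]), array([ 0.461,  0.257, -0.001]), array([0.554, 0.348, 0.003]), array([ 0.37 ,  0.348, -0.003]), array([0.497, 0.233, 0.004]), array([ 0.496,  0.059, -0.002]), array([0.558, 0.141, 0.034]), array([0.432, 0.141, 0.032])]
```

View pics/crop1.png

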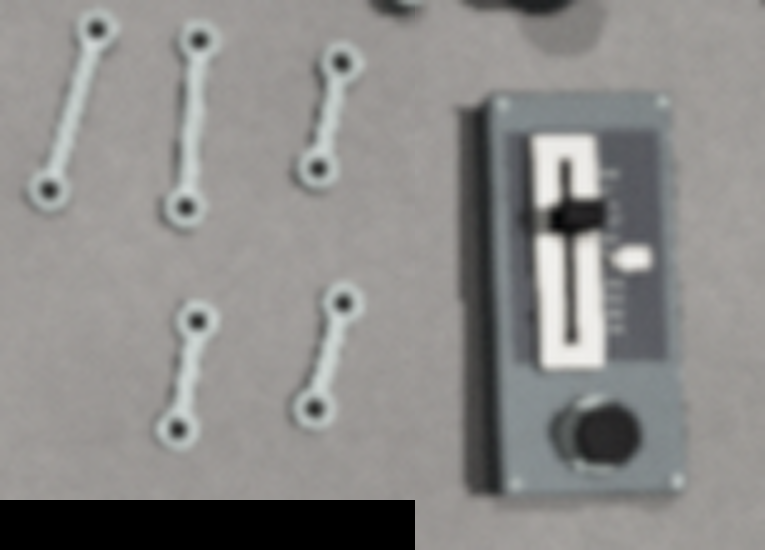

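The crop shows five grey links. Two are long, at crop (70,110) and (192,125), and three are short, at (328,115), (188,375) and (330,355). The fader is near the far end, the pointer tip is level with about (612,258), and the plunger is at (605,435).

```bash
python3 - <<'E'
from meas import *
for n in("top","side"):
    f=np.load(n+"0.npz"); print(n); P=cloud(f,f['d'])
    links(f['im'],f['d'],f,box=(.36,.72,-.235,.05))
    def blob(name,lo,hi,x0,x1,y0,y1):
        m=(P[...,2]>lo)&(P[...,2]<hi)&(P[...,0]>x0)&(P[...,0]<x1)&(P[...,1]>y0)&(P[...,1]<y1)
        m=m.astype(np.uint8);k,l,s,c=cv2.connectedComponentsWithStats(m)
        if k<2: print(name,"none");return
        i=1+np.argmax(s[1:,4]); q=P[l==i]; r=cv2.minAreaRect((q[:,:2]*1000).astype(np.float32)); b=cv2.boxPoints(r)
        print(name,np.round(r[0],1),"z",np.median(q[:,2]).round(4),s[i,4],"e1",np.round(b[1]-b[0],1),"e2",np.round(b[2]-b[1],1))
    blob("fader",.098,.112,.35,.65,-.42,-.2)
    blob("plunger",.083,.096,.3,.5,-.42,-.2)
    blob("console",.044,.056,.3,.68,-.45,-.2)
    blob("track",.060,.068,.3,.68,-.45,-.2)
    blob("pointer",.0565,.0625,.46,.6,-.42,-.345)
    for nm,y0,y1 in(("bedL",.245,.45),("bedR",.05,.25)):
        blob(nm+"rim",.028,.040,.3,.6,y0,y1); blob(nm+"floor",.016,.025,.3,.6,y0,y1)
E
```

```text
top
px [277. 161.] ctr [631.2 -16.8] size [ 26.  137.1] ang 162.7 z 13.7 201 [167. 172. 170.]
px [300. 164.] ctr [621.7 -96. ] size [ 27.3 137.6] ang 173.9 z 14.0 205 [169. 174. 171.]
px [328. 162.] ctr [ 626.7 -188.1] size [28.4 99.1] ang 167.3 z 14.0 167 [162. 168. 165.]
px [328. 210.] ctr [ 468.1 -182.9] size [25.7 99.5] ang 162.6 z 13.5 164 [167. 172. 170.]
px [299. 215.] ctr [454.9 -90. ] size [24.7 97.5] ang 168.8 z 13.7 164 [169. 174. 172.]
fader [ 548.1 -329.5] z 0.1044 56 e1 [18.  -0.1] e2 [ 0.1 28. ]
plunger [ 412.8 -345.7] z 0.0896 131 e1 [37.3 -0.2] e2 [ 0.2 38.2]
console [ 504.6 -344.4] z 0.0501 2106 e1 [   0.7 -120.8] e2 [260.    1.6]
track [ 528.2 -329.7] z 0.0639 473 e1 [  0.2 -40.9] e2 [148.1   0.7]
pointer [ 524.6 -370.8] z 0.0593 21 e1 [12.8 -0.1] e2 [ 0.2 20.4]
bedLrim [462.8 340.7] z 0.0322 222 e1 [170.5  -1.6] e2 [  1.5 165.8]
bedLfloor [461.6 342.5] z 0.0199 2225 e1 [162.6  -1.3] e2 [  1.2 155.2]
bedRrim [496.3 145.1] z 0.0329 247 e1 [  10.7 -163.7] e2 [129.9   8.5]
bedRfloor [496.9 144. ] z 0.02 1657 e1 [  10.7 -159.3] e2 [122.    8.2]
side
px [333. 225.] ctr 
[... 357 characters left out ...]
 [ 464.7 -180. ] size [27.8 99.8] ang 164.1 z 13.2 298 [139. 143. 141.]
fader [ 545.5 -326.5] z 0.1031 115 e1 [19.3 -0.8] e2 [ 1.1 27.9]
plunger [ 409.9 -342.7] z 0.0891 299 e1 [ 23.6 -30. ] e2 [30.4 23.9]
console [ 501.6 -341.3] z 0.0495 4210 e1 [   0.6 -121.2] e2 [260.4   1.3]
track [ 525.8 -326.5] z 0.0634 970 e1 [  0.4 -41.6] e2 [150.2   1.5]
pointer [ 521.  -366.9] z 0.0593 70 e1 [14.7 -0.2] e2 [ 0.3 24.5]
bedLrim [459.4 343.5] z 0.0321 308 e1 [173.6  -0.8] e2 [  0.8 171.5]
bedLfloor [462.1 357.1] z 0.0201 1105 e1 [162.4  -2.5] e2 [  2.2 146.7]
bedRrim [493.3 149. ] z 0.0323 334 e1 [  11.7 -168.5] e2 [131.6   9.1]
bedRfloor [496.6 159.2] z 0.0202 1126 e1 [  10.2 -147.7] e2 [118.    8.1]
```

Emit:
apply_moves --motion '[{"xyz": [-41, -44, 0], "twist": -0.171, "jaw": 0.2}, {"xyz": [-82, -88, 0], "twist": -0.342, "jaw": 0.2}, {"xyz": [-122, -132, 0], "twist": -0.342, "jaw": 0.2}, {"xyz": [-163, -176, 0], "twist": -0.342, "jaw": 0.2}, {"xyz": [-204, -220, 0], "twist": -0.342, "jaw": 0.2}]'

```text
time: 0.72
ee_pos: [0.303, 0.2408, 0.2481]
tcp_rot: [180.0, 0.0, -179.9]
wrist_force: [0.9, 0.0, 0.4]
opening: 0.0513
grasp_force: 0.0
```

Emit:
apply_moves --motion '[{"xyz": [-110, -280, 0], "jaw": 0.2}, {"xyz": [-110, -280, 0], "jaw": 0.2}, {"xyz": [-110, -280, 0], "jaw": 0.2}, {"xyz": [-110, -280, 0], "jaw": 0.2}, {"xyz": [-110, -280, 0], "jaw": 0.2}]'

```text
validation failed for argument at $.mo...
```

Emit:
apply_moves --motion '[{"xyz": [-22, -56, 0], "jaw": 0.2}, {"xyz": [-44, -112, 0], "jaw": 0.2}, {"xyz": [-66, -168, 0], "jaw": 0.2}, {"xyz": [-88, -224, 0], "jaw": 0.2}, {"xyz": [-110, -280, 0], "jaw": 0.2}]'

```text
validation failed for argument at $.mo...
```

Emit:
apply_moves --motion '[{"xyz": [-22, -56, 0], "twist": 0, "jaw": 0.2}, {"xyz": [-44, -112, 0], "twist": 0, "jaw": 0.2}, {"xyz": [-66, -168, 0], "twist": 0, "jaw": 0.2}, {"xyz": [-88, -224, 0], "twist": 0, "jaw": 0.2}, {"xyz": [-110, -280, 0], "twist": 0, "jaw": 0.2}]'

```text
time: 1.35
ee_pos: [0.4131, -0.0395, 0.2482]
tcp_rot: [180.0, 0.0, 180.0]
wrist_force: [0.7, 1.5, -0.2]
opening: 0.0512
grasp_force: 0.0
```

Emit:
apply_moves --motion '[{"xyz": [-130, -280, 0], "twist": 0, "jaw": 0.2}, {"xyz": [-130, -280, 0], "twist": 0, "jaw": 0.2}, {"xyz": [-130, -280, 0], "twist": 0, "jaw": 0.2}, {"xyz": [-130, -280, 0], "twist": 0, "jaw": 0.2}, {"xyz": [-130, -280, 0], "twist": 0, "jaw": 0.2}]'

```text
time: 1.98
ee_pos: [0.5434, -0.3195, 0.2477]
tcp_rot: [180.0, -0.0, 180.0]
wrist_force: [1.2, 0.8, 0.9]
opening: 0.051
grasp_force: 0.0
```

```bash
python3 - <<'E'
from h import *
im,d,p=cam("wrist"); save("w1",im); np.savez("w1.npz",im=im,d=d,**{k:np.array(v) for k,v in p.items()})
print(sensors.get_obs()['ee_pos'],-cv2.Rodrigues(np.array(p["rvec"],float))[0].T@np.array(p["tvec"]).ravel())
E
```

```text
[ 0.54513501 -0.32479534  0.24364832] [ 0.46456433 -0.32036925  0.37399451]
```

View pics/w1.png

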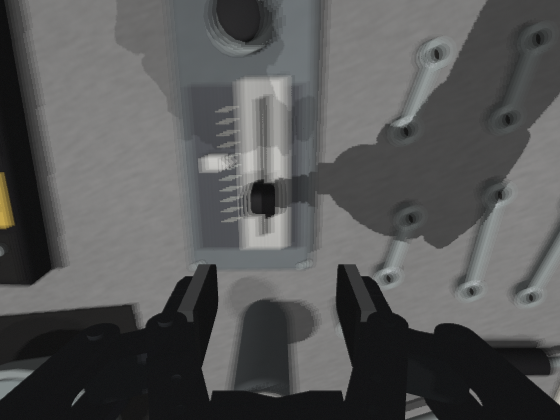

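Wrist view (motion-blurred): the fader is at (263,197), the pointer at (215,162), the plunger at (237,20), and the lube can just ahead. I'll measure again now the arm is still.

```bash
cat > con.py <<'E'
from h import *
def blob(P,name,lo,hi,x0,x1,y0,y1):
    m=(P[...,2]>lo)&(P[...,2]<hi)&(P[...,0]>x0)&(P[...,0]<x1)&(P[...,1]>y0)&(P[...,1]<y1)
    k,l,s,c=cv2.connectedComponentsWithStats(m.astype(np.uint8))
    if k<2: print(name,"none");return
    i=1+np.argmax(s[1:,4]); q=P[l==i]; r=cv2.minAreaRect((q[:,:2]*1000).astype(np.float32)); b=cv2.boxPoints(r)
    print(name,np.round(r[0],1),"z",np.median(q[:,2]).round(4),s[i,4],"e1",np.round(b[1]-b[0],1),"e2",np.round(b[2]-b[1],1),"px",c[i].round())
    return l==i
E
python3 - <<'E'
from con import *
for k in range(2):
    print(sensors.get_obs()['ee_pos'])
    im,d,p=cam("wrist"); P=cloud(p,d)
    blob(P,"fader",.098,.112,.35,.65,-.42,-.2)
    blob(P,"plunger",.083,.096,.3,.5,-.42,-.2)
    blob(P,"pointer",.0565,.0625,.46,.6,-.42,-.345)
    blob(P,"console",.044,.056,.3,.68,-.45,-.2)
save("w2",im[60:270,150:350].repeat(3,0).repeat(3,1)[:600])
E
```

```text
[ 0.54513501 -0.32479534  0.24364832]
fader [ 545.5 -327.1] z 0.1048 904 e1 [  0.3 -27.1] e2 [19.5  0.2] px [275. 201.]
plunger [ 417.6 -343.2] z 0.0904 1799 e1 [23.4 -0.2] e2 [ 0.3 39.5] px [251.  16.]
pointer [ 521.5 -367.6] z 0.0605 427 e1 [  0.1 -25. ] e2 [14.1  0. ] px [226. 160.]
console [ 513.8 -342.2] z 0.0508 25378 e1 [   0.9 -120.4] e2 [234.1   1.7] px [253. 131.]
[ 0.54388094 -0.32184781  0.24364494]
fader [ 545.7 -326.8] z 0.1046 905 e1 [20.2 -0.6] e2 [ 0.8 27.1] px [270. 202.]
plunger [ 416.8 -343.1] z 0.0905 1919 e1 [24.8 -0.1] e2 [ 0.1 38.9] px [246.  17.]
pointer [ 521.1 -367.3] z 0.0604 416 e1 [  1.8 -25.4] e2 [14.2  1. ] px [222. 161.]
console [ 513.  -342.1] z 0.0508 25389 e1 [   0.9 -120.3] e2 [235.5   1.7] px [249. 131.]
```

View pics/w2.png

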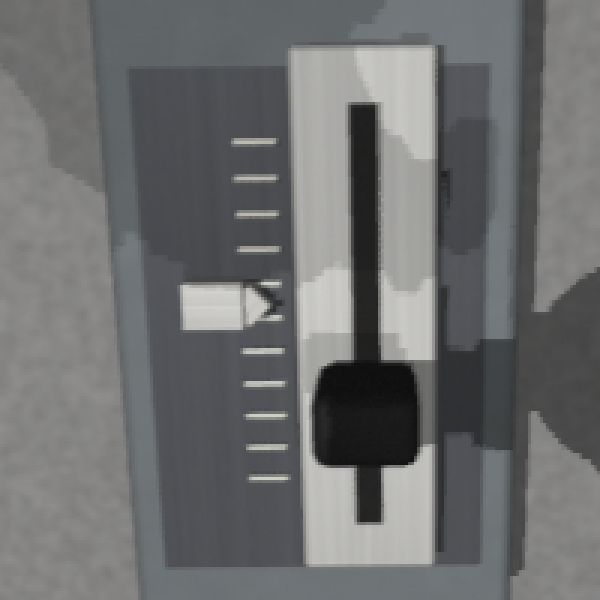

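The sharp crop shows the pointer tip at (283,300) between scale marks and the fader grip at (366,413), on the far side of the pointer. Their offset is about 24.2 mm in all three cameras. Next I grip the fader.

Emit:
apply_moves --motion '[{"xyz": [-1, -6, 50], "twist": 0, "jaw": 0.2}, {"xyz": [-1, -6, 105], "twist": 0, "jaw": 0.2}, {"xyz": [-1, -6, 155], "twist": 0, "jaw": 0.2}, {"xyz": [-1, -6, 155], "twist": 0, "jaw": 0.2}, {"xyz": [-1, -6, 155], "twist": 0, "jaw": 0.2}]'

```text
time: 2.75
ee_pos: [0.5446, -0.3233, 0.0961]
tcp_rot: [-179.9, 0.1, -180.0]
wrist_force: [0.7, 0.1, 1.5]
opening: 0.0512
grasp_force: 0.0
```

Emit:
apply_moves --motion '[{"xyz": [0, 0, 0], "twist": 0, "jaw": -0.4}, {"xyz": [0, 0, 0], "twist": 0, "jaw": -0.4}, {"xyz": [0, 0, 0], "twist": 0, "jaw": -0.4}, {"xyz": [0, 0, 0], "twist": 0, "jaw": -0.4}, {"xyz": [0, 0, 0], "twist": 0, "jaw": -0.4}]' --grip_force 25

```text
time: 3.38
ee_pos: [0.5453, -0.3257, 0.0969]
tcp_rot: [-179.7, 0.3, 180.0]
wrist_force: [-0.5, -8.8, 5.7]
opening: 0.0273
grasp_force: 28.8
```

Emit:
apply_moves --motion '[{"xyz": [15, -2, 0], "twist": 0, "jaw": -0.4}, {"xyz": [30, -2, 0], "twist": 0, "jaw": -0.4}, {"xyz": [45, -2, 0], "twist": 0, "jaw": -0.4}, {"xyz": [60, -2, 0], "twist": 0, "jaw": -0.4}, {"xyz": [60, -2, 0], "twist": 0, "jaw": -0.4}]'

```text
time: 4.0
ee_pos: [0.4844, -0.3263, 0.0969]
tcp_rot: [-179.8, 0.2, 180.0]
wrist_force: [-1.8, 0.7, 8.9]
opening: 0.0273
grasp_force: 29.0
```

Emit:
apply_moves --motion '[{"xyz": [3, 0, 0], "twist": 0, "jaw": -0.4}, {"xyz": [6, 0, 0], "twist": 0, "jaw": -0.4}, {"xyz": [9, 0, 0], "twist": 0, "jaw": -0.4}, {"xyz": [9, 0, 0], "twist": 0, "jaw": -0.4}, {"xyz": [9, 0, 0], "twist": 0, "jaw": -0.4}]'

```text
time: 4.62
ee_pos: [0.4763, -0.3264, 0.0969]
tcp_rot: [-179.8, 0.3, -180.0]
wrist_force: [0.2, -0.4, 8.6]
opening: 0.0274
grasp_force: 29.1
```

Emit:
apply_moves --motion '[{"xyz": [1.5, 0, 0], "twist": 0, "jaw": -0.4}, {"xyz": [3, 0, 0], "twist": 0, "jaw": -0.4}, {"xyz": [3, 0, 0], "twist": 0, "jaw": -0.4}, {"xyz": [3, 0, 0], "twist": 0, "jaw": -0.4}]'

```text
time: 5.12
ee_pos: [0.4749, -0.3264, 0.0969]
tcp_rot: [-179.8, 0.4, -179.9]
wrist_force: [8.6, -1.0, 5.0]
opening: 0.0278
grasp_force: 28.5
```

```bash
python3 - <<'E'
from con import *
o=sensors.get_obs();print(o['ee_pos'],o['wrist_force'])
for n in("top","side"):
    im,d,p=cam(n); P=cloud(p,d)
    blob(P,"fader",.098,.107,.45,.65,-.36,-.29)
    blob(P,"track",.060,.068,.3,.68,-.45,-.2)
E
```

```text
[ 0.4748867  -0.32643994  0.09686387] [ 8.57837573 -1.04371614  4.99346881]
fader none
track [ 547.2 -328.4] z 0.064 349 e1 [110.   -3.3] e2 [ 1.2 39.5] px [375. 182.]
fader [ 471.9 -329.4] z 0.1025 94 e1 [16.9 -0.1] e2 [ 0.2 49.3] px [345. 302.]
track [ 526.4 -326.7] z 0.0634 777 e1 [  0.5 -41.2] e2 [151.7   1.7] px [370. 306.]
```

Emit:
apply_moves --motion '[{"xyz": [0, 0, 0], "twist": 0, "jaw": 0.2}, {"xyz": [0, 0, 0], "twist": 0, "jaw": 0.2}, {"xyz": [0, 0, 0], "twist": 0, "jaw": 0.2}, {"xyz": [0, 0, 0], "twist": 0, "jaw": 0.2}]'

```text
time: 5.72
ee_pos: [0.4718, -0.3254, 0.0932]
tcp_rot: [180.0, -0.0, -180.0]
wrist_force: [0.2, 0.2, -0.2]
opening: 0.0514
grasp_force: 0.0
```

Emit:
apply_moves --motion '[{"xyz": [0, 0, -20], "twist": 0, "jaw": 0.2}, {"xyz": [0, 0, -60], "twist": 0, "jaw": 0.2}, {"xyz": [0, 0, -110], "twist": 0, "jaw": 0.2}, {"xyz": [0, 0, -130], "twist": 0, "jaw": 0.2}, {"xyz": [0, 0, -130], "twist": 0, "jaw": 0.2}]'

```text
time: 6.35
ee_pos: [0.4724, -0.3258, 0.2247]
tcp_rot: [-179.9, 0.1, -180.0]
wrist_force: [-0.2, -0.2, -0.7]
opening: 0.0511
grasp_force: 0.0
```

```bash
python3 - <<'E'
from con import *
from meas import links
import time
for k in range(3):
  o=sensors.get_obs();print(o['time'],o['ee_pos'],o['tcp_rot'])
  im,d,p=cam("wrist"); P=cloud(p,d)
blob(P,"fader",.098,.107,.45,.65,-.36,-.29)
blob(P,"pointer",.0565,.0625,.46,.6,-.42,-.345)
im,d,p=cam("top");links(im,d,p,box=(.36,.72,-.235,.05))
im,d,p=cam("side");links(im,d,p,box=(.36,.72,-.235,.05))
E
```

```text
6.35 [ 0.47243614 -0.32583576  0.22474386] [-1.79907463e+02  1.28208562e-01 -1.79990285e+02]
6.4 [ 0.47202999 -0.32555576  0.2230622 ] [-1.79988910e+02  1.61564630e-02 -1.79993184e+02]
6.45 [ 0.47174809 -0.32533871  0.22207878] [ 1.79958434e+02 -6.03063165e-02 -1.79993232e+02]
fader [ 476.2 -327.4] z 0.1047 1039 e1 [  0.4 -28. ] e2 [20.7  0.3] px [275. 213.]
pointer [ 521.1 -367.3] z 0.0603 409 e1 [14.2 -0.4] e2 [ 0.7 25.1] px [227. 248.]
px [277. 161.] ctr [631.3 -17.1] size [ 26.3 135.6] ang 162.9 z 13.8 202 [166. 172. 169.]
px [300. 164.] ctr [621.1 -96.1] size [ 26.7 138.1] ang 174.1 z 13.8 209 [168. 174. 171.]
px [328. 162.] ctr [ 629.  -188.3] size [ 27.2 104.1] ang 167.5 z 14.3 165 [162. 167. 164.]
px [328. 210.] ctr [ 467.5 -182.9] size [25.6 99. ] ang 162.9 z 13.7 165 [76. 79. 78.]
px [299. 215.] ctr [455.3 -90.1] size [25.  98.2] ang 168.7 z 13.6 163 [ 97. 101.  99.]
px [319. 227.] ctr [591.8  -0.6] size [25.7 60. ] ang 171.7 z 13.3 116 [150. 154. 151.]
px [328. 247.] ctr [571.6 -89.9] size [28.5 43.4] ang 161.2 z 13.0 102 [149. 153. 150.]
px [287. 260.] ctr [452.1 -87.6] size [30.3 98.7] ang 167.6 z 12.9 255 [105. 107. 106.]
px [377. 264.] ctr [ 649.2 -195.3] size [23.6 48.7] ang 12.7 z 12.8 100 [140. 144. 141.]
px [308. 284.] ctr [ 464.6 -179.7] size [30.1 98.9] ang 165.2 z 13.2 292 [91. 93. 92.]
```

Emit:
apply_moves --motion '[{"xyz": [2, 50, 0], "twist": 0.15, "jaw": 0.2}, {"xyz": [5, 105, 0], "twist": 0.291, "jaw": 0.2}, {"xyz": [5, 144, 40], "twist": 0.291, "jaw": 0.2}, {"xyz": [5, 144, 90], "twist": 0.291, "jaw": 0.2}, {"xyz": [5, 144, 120], "twist": 0.291, "jaw": 0.2}]'

```text
time: 7.22
ee_pos: [0.4657, -0.1803, 0.1001]
tcp_rot: [180.0, -0.2, 163.4]
wrist_force: [0.2, -0.1, 0.3]
opening: 0.0511
grasp_force: 0.0
```

Emit:
apply_moves --motion '[{"xyz": [0, 0, 30], "twist": 0, "jaw": 0.0}, {"xyz": [0, 0, 60], "twist": 0, "jaw": 0.0}, {"xyz": [0, 0, 82], "twist": 0, "jaw": 0.0}, {"xyz": [0, 0, 82], "twist": 0, "jaw": 0.0}, {"xyz": [0, 0, 82], "twist": 0, "jaw": 0.0}]'

```text
time: 7.85
ee_pos: [0.467, -0.1815, 0.0219]
tcp_rot: [-180.0, 0.0, 163.3]
wrist_force: [-0.2, -0.2, 0.6]
opening: 0.043
grasp_force: 0.0
```

Emit:
apply_moves --motion '[{"xyz": [0, 0, 0], "twist": 0, "jaw": -0.95}, {"xyz": [0, 0, 0], "twist": 0, "jaw": -0.95}, {"xyz": [0, 0, 0], "twist": 0, "jaw": -0.95}, {"xyz": [0, 0, 0], "twist": 0, "jaw": -0.95}, {"xyz": [0, 0, 0], "twist": 0, "jaw": -0.95}]' --grip_force 80

```text
time: 8.48
ee_pos: [0.4675, -0.1816, 0.0225]
tcp_rot: [-180.0, 0.1, 163.3]
wrist_force: [-1.2, 1.3, 5.5]
opening: 0.0094
grasp_force: 78.9
```

Emit:
apply_moves --motion '[{"xyz": [0, 0, -30], "twist": 0, "jaw": -0.95}, {"xyz": [0, 0, -70], "twist": -0.1, "jaw": -0.95}, {"xyz": [0, 0, -100], "twist": -0.2, "jaw": -0.95}, {"xyz": [0, 0, -100], "twist": -0.291, "jaw": -0.95}, {"xyz": [0, 0, -100], "twist": -0.291, "jaw": -0.95}]'

```text
time: 9.1
ee_pos: [0.4669, -0.1814, 0.1215]
tcp_rot: [-180.0, 0.0, 180.0]
wrist_force: [-0.2, 0.3, -2.3]
opening: 0.0095
grasp_force: 78.7
```

```bash
python3 - <<'E'
from h import *
im,d,p=cam("wrist"); save("w3",im)
o=sensors.get_obs();print(o['ee_pos'],o['wrist_force'],o['opening'])
E
```

```text
[ 0.46670108 -0.18137546  0.12106805] [-0.2386307  -0.77142399 -3.06221356] 0.009284214468954999
```

View pics/w3.png

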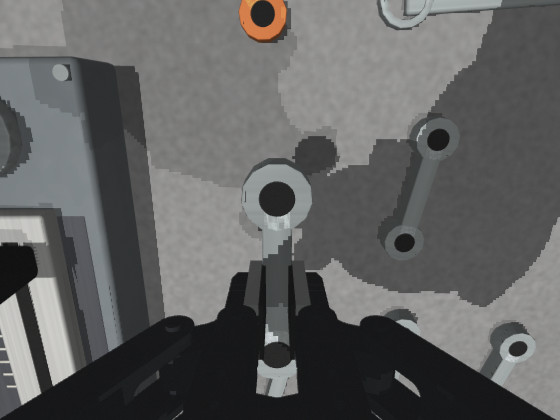

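The link hangs level, gripped at mid-waist (near eye at (277,198), far eye at (277,355)). Next I carry it to the short bed.

Emit:
apply_moves --motion '[{"xyz": [-6, 57, 0], "twist": -0.066, "jaw": -0.95}, {"xyz": [-12, 114, 0], "twist": -0.066, "jaw": -0.95}, {"xyz": [-19, 171, 0], "twist": -0.066, "jaw": -0.95}, {"xyz": [-25, 228, 0], "twist": -0.066, "jaw": -0.95}, {"xyz": [-31, 284.5, 0], "twist": -0.066, "jaw": -0.95}]'

```text
time: 9.78
ee_pos: [0.4975, 0.1049, 0.1208]
tcp_rot: [-180.0, -0.0, -176.3]
wrist_force: [1.8, -0.0, -2.1]
opening: 0.0094
grasp_force: 78.8
```

Emit:
apply_moves --motion '[{"xyz": [0, 0, 20], "twist": 0, "jaw": -0.95}, {"xyz": [0, 0, 45], "twist": 0, "jaw": -0.95}, {"xyz": [0, 0, 65], "twist": 0, "jaw": -0.95}, {"xyz": [0, 0, 74], "twist": 0, "jaw": -0.95}, {"xyz": [0, 0, 77], "twist": 0, "jaw": -0.95}]'

```text
time: 10.4
ee_pos: [0.4976, 0.103, 0.0439]
tcp_rot: [-180.0, -0.0, -176.3]
wrist_force: [-1.3, -0.2, -2.1]
opening: 0.0089
grasp_force: 82.2
```

Emit:
apply_moves --motion '[{"xyz": [0, 0, 0], "twist": 0, "jaw": -0.95}, {"xyz": [0, 0, 0], "twist": 0, "jaw": -0.34}, {"xyz": [0, 0, 0], "twist": 0, "jaw": -0.34}, {"xyz": [0, 0, 0], "twist": 0, "jaw": -0.34}, {"xyz": [0, 0, 0], "twist": 0, "jaw": -0.34}]'

```text
time: 11.02
ee_pos: [0.4979, 0.1031, 0.0445]
tcp_rot: [180.0, 0.0, -176.2]
wrist_force: [0.1, -0.6, 0.6]
opening: 0.0283
grasp_force: 0.0
```

Emit:
apply_moves --motion '[{"xyz": [0, 0, -25], "twist": 0, "jaw": -0.34}, {"xyz": [0, 0, -60], "twist": 0.066, "jaw": -0.34}, {"xyz": [0, 0, -105], "twist": 0.066, "jaw": 0.1}, {"xyz": [0, 0, -130], "twist": 0.066, "jaw": 0.1}]'

```text
time: 11.52
ee_pos: [0.4983, 0.1032, 0.1768]
tcp_rot: [180.0, 0.1, -180.0]
wrist_force: [0.2, -0.6, 0.3]
opening: 0.0466
grasp_force: 0.0
```

```bash
cat > st.py <<'E'
from con import *
from meas import links
o=sensors.get_obs();print(o['time'],o['ee_pos'],o['wrist_force'].round(1),o['opening'])
for n in("top","side"):
    print(n); im,d,p=cam(n); links(im,d,p,box=(.36,.72,-.235,.05)); print("beds"); links(im,d,p,.0265,.0365,box=(.39,.55,.07,.44))
    if n=="top": save("top_%d"%(o['time']*10),cv2.resize(im[130:260,120:420],(750,325)))
E
python3 st.py
```

```text
11.525 [0.49834363 0.10318763 0.17677725] [ 0.2 -0.6  0.3] 0.04664524875186774
top
px [277. 161.] ctr [631.3 -17.1] size [ 28.7 136.5] ang 164.1 z 13.6 198 [153. 159. 156.]
px [300. 164.] ctr [621.2 -96.2] size [ 26.8 137.3] ang 174.1 z 13.7 207 [155. 160. 158.]
px [335. 170.] ctr [ 602.2 -209.9] size [26.9 98. ] ang 166.9 z 14.1 162 [151. 156. 154.]
px [299. 215.] ctr [455.2 -90.2] size [24.7 97.8] ang 168.9 z 13.5 161 [155. 160. 158.]
beds
px [151. 201.] ctr [501.  392.1] size [101.7 203.6] ang 139.6 z 31.8 163 [144. 142. 138.]
side
px [334. 225.] ctr [628.4 -13.9] size [ 28.7 138.8] ang 163.6 z 12.8 255 [143. 147. 144.]
px [345. 243.] ctr [619.4 -91.1] size [ 29.4 139.3] ang 174.8 z 12.9 293 [144. 148. 145.]
px [287. 260.] ctr [452.4 -86.1] size [28.8 98.7] ang 168.2 z 13.1 257 [142. 146. 143.]
px [362. 274.] ctr [ 598.8 -205.9] size [28.7 97.8] ang 165.3 z 13.0 281 [142. 146. 144.]
beds
px [241. 172.] ctr [468.1 343.9] size [156.7 170.9] ang 89.5 z 31.5 275 [116. 114. 111.]
px [252. 196.] ctr [490.2 154.3] size [127.5 159.3] ang 93.2 z 31.8 177 [108. 106. 103.]
px [273. 210.] ctr [493.7 101.4] size [31.1 99. ] ang 5.7 z 32.8 177 [118. 121. 119.]
```

Link C was knocked to about (600,-208); everything else is unchanged. Next is short link B.

Emit:
apply_moves --motion '[{"xyz": [10, -48, 0], "twist": 0.1, "jaw": 0.1}, {"xyz": [20, -96, 0], "twist": 0.197, "jaw": 0.1}, {"xyz": [32, -144, 20], "twist": 0.197, "jaw": 0.1}, {"xyz": [44, -191, 50], "twist": 0.197, "jaw": 0.1}, {"xyz": [44, -191, 73], "twist": 0.197, "jaw": 0.1}]'

```text
time: 12.25
ee_pos: [0.4524, -0.0904, 0.0992]
tcp_rot: [-180.0, -0.1, 168.5]
wrist_force: [0.5, 0.4, 0.2]
opening: 0.0471
grasp_force: 0.0
```

Emit:
apply_moves --motion '[{"xyz": [0, 0, 30], "twist": 0, "jaw": 0.0}, {"xyz": [0, 0, 60], "twist": 0, "jaw": 0.0}, {"xyz": [0, 0, 78], "twist": 0, "jaw": 0.0}, {"xyz": [0, 0, 78], "twist": 0, "jaw": -0.3}, {"xyz": [0, 0, 78], "twist": 0, "jaw": -0.5}]'

```text
time: 12.88
ee_pos: [0.4544, -0.088, 0.0242]
tcp_rot: [-180.0, 0.1, 168.7]
wrist_force: [0.1, 0.4, 0.4]
opening: 0.0217
grasp_force: 0.0
```

Emit:
apply_moves --motion '[{"xyz": [0, 0, 0], "twist": 0, "jaw": -0.95}, {"xyz": [0, 0, 0], "twist": 0, "jaw": -0.95}, {"xyz": [0, 0, 0], "twist": 0, "jaw": -0.95}, {"xyz": [0, 0, 0], "twist": 0, "jaw": -0.95}]'

```text
time: 13.38
ee_pos: [0.4547, -0.0881, 0.0247]
tcp_rot: [180.0, 0.1, 168.7]
wrist_force: [-0.0, 0.4, 6.2]
opening: 0.0089
grasp_force: 78.8
```

Emit:
apply_moves --motion '[{"xyz": [0, 0, -30], "twist": 0, "jaw": -0.95}, {"xyz": [0, 0, -70], "twist": -0.1, "jaw": -0.95}, {"xyz": [0, 0, -100], "twist": -0.197, "jaw": -0.95}, {"xyz": [0, 0, -100], "twist": -0.197, "jaw": -0.95}, {"xyz": [0, 0, -100], "twist": -0.197, "jaw": -0.95}]'

```text
time: 14.0
ee_pos: [0.4535, -0.0879, 0.1223]
tcp_rot: [180.0, -0.1, 179.9]
wrist_force: [0.5, 0.3, -2.5]
opening: 0.0092
grasp_force: 78.8
```

Emit:
apply_moves --motion '[{"xyz": [-8, 47, 0], "twist": -0.066, "jaw": -0.95}, {"xyz": [-17, 94, 0], "twist": -0.066, "jaw": -0.95}, {"xyz": [-25, 141, 0], "twist": -0.066, "jaw": -0.95}, {"xyz": [-33, 188, 0], "twist": -0.066, "jaw": -0.95}, {"xyz": [-41, 235, 0], "twist": -0.066, "jaw": -0.95}]'

```text
time: 14.62
ee_pos: [0.4942, 0.1485, 0.1215]
tcp_rot: [-180.0, -0.1, -176.3]
wrist_force: [0.1, -0.8, -2.1]
opening: 0.009
grasp_force: 78.9
```

Emit:
apply_moves --motion '[{"xyz": [0, 0, 20], "twist": 0, "jaw": -0.95}, {"xyz": [0, 0, 45], "twist": 0, "jaw": -0.95}, {"xyz": [0, 0, 65], "twist": 0, "jaw": -0.95}, {"xyz": [0, 0, 74], "twist": 0, "jaw": -0.95}, {"xyz": [0, 0, 78], "twist": 0, "jaw": -0.95}]'

```text
time: 15.25
ee_pos: [0.4941, 0.1468, 0.0447]
tcp_rot: [-180.0, -0.1, -176.2]
wrist_force: [-12.1, -3.4, 20.3]
opening: 0.0089
grasp_force: 81.7
```

Emit:
apply_moves --motion '[{"xyz": [0, 0, 0], "twist": 0, "jaw": -0.95}, {"xyz": [0, 0, 0], "twist": 0, "jaw": -0.34}, {"xyz": [0, 0, 0], "twist": 0, "jaw": -0.34}, {"xyz": [0, 0, 0], "twist": 0, "jaw": -0.34}, {"xyz": [0, 0, 0], "twist": 0, "jaw": -0.34}]'

```text
time: 15.88
ee_pos: [0.4949, 0.1471, 0.0454]
tcp_rot: [180.0, 0.0, -176.2]
wrist_force: [0.1, -0.5, -0.6]
opening: 0.0284
grasp_force: 0.0
```

Emit:
apply_moves --motion '[{"xyz": [0, 0, -25], "twist": 0, "jaw": -0.34}, {"xyz": [0, 0, -60], "twist": 0.066, "jaw": -0.34}, {"xyz": [0, 0, -105], "twist": 0.066, "jaw": 0.1}, {"xyz": [0, 0, -130], "twist": 0.066, "jaw": 0.1}]'

```text
time: 16.38
ee_pos: [0.4953, 0.1472, 0.1778]
tcp_rot: [180.0, 0.1, -180.0]
wrist_force: [0.8, 0.1, -0.7]
opening: 0.047
grasp_force: 0.0
```

```bash
python3 st.py
```

```text
16.375 [0.49532126 0.14722493 0.17776133] [ 0.8  0.1 -0.7] 0.04698238678747902
top
px [277. 161.] ctr [632.  -17.1] size [ 26.1 138.3] ang 162.7 z 13.7 198 [151. 156. 154.]
px [300. 164.] ctr [621.6 -96.2] size [ 26.8 138.1] ang 174.0 z 13.5 208 [153. 158. 155.]
px [335. 170.] ctr [ 602.1 -209.3] size [26.6 98.5] ang 166.2 z 14.1 164 [149. 154. 152.]
beds
px [141. 217.] ctr [453.5 420.1] size [  6.2 124.8] ang 0.7 z 31.8 72 [133. 131. 127.]
px [242. 209.] ctr [476.4  93.5] size [25.5 52.8] ang 170.5 z 33.1 81 [121. 126. 124.]
side
px [333. 225.] ctr [628.4 -13.8] size [ 31.4 138.4] ang 162.4 z 13.0 256 [142. 146. 143.]
px [344. 243.] ctr [618.9 -91.6] size [ 29.5 138.4] ang 174.2 z 13.3 286 [144. 148. 145.]
px [362. 274.] ctr [ 599.  -205.8] size [29.4 98.5] ang 166.6 z 13.1 278 [143. 147. 144.]
beds
px [242. 172.] ctr [467.9 343.5] size [155.9 170.9] ang 89.5 z 31.6 270 [112. 110. 106.]
px [252. 197.] ctr [453.1 181.3] size [ 98.5 202.5] ang 55.0 z 32.2 176 [110. 108. 105.]
px [270. 206.] ctr [492.7 124.4] size [72. 99.] ang 3.5 z 32.9 350 [123. 126. 124.]
```

Emit:
apply_moves --motion '[{"xyz": [-13, -54, 0], "twist": 0, "jaw": 0.1}, {"xyz": [-26, -108, 0], "twist": 0, "jaw": 0.1}, {"xyz": [-39, -162, 0], "twist": 0, "jaw": 0.1}, {"xyz": [-52, -216, 0], "twist": 0, "jaw": 0.1}, {"xyz": [-65, -270, 0], "twist": 0, "jaw": 0.1}]'

```text
time: 17.1
ee_pos: [0.5598, -0.1247, 0.1741]
tcp_rot: [180.0, -0.1, -180.0]
wrist_force: [1.7, -0.6, 0.1]
opening: 0.0468
grasp_force: 0.0
```

Emit:
apply_moves --motion '[{"xyz": [-20, -45, 10], "twist": 0.12, "jaw": 0.1}, {"xyz": [-40, -85, 30], "twist": 0.239, "jaw": 0.1}, {"xyz": [-40, -85, 60], "twist": 0.239, "jaw": 0.1}, {"xyz": [-40, -85, 73], "twist": 0.239, "jaw": 0.1}, {"xyz": [-40, -85, 73], "twist": 0.239, "jaw": 0.1}]'

```text
time: 17.73
ee_pos: [0.5992, -0.2073, 0.1011]
tcp_rot: [180.0, -0.1, 166.4]
wrist_force: [-1.1, 0.1, -0.1]
opening: 0.0468
grasp_force: 0.0
```

Emit:
apply_moves --motion '[{"xyz": [0, 0, 30], "twist": 0, "jaw": 0.0}, {"xyz": [0, 0, 60], "twist": 0, "jaw": 0.0}, {"xyz": [0, 0, 78], "twist": 0, "jaw": 0.0}, {"xyz": [0, 0, 78], "twist": 0, "jaw": -0.3}, {"xyz": [0, 0, 78], "twist": 0, "jaw": -0.5}]'

```text
time: 18.35
ee_pos: [0.6007, -0.208, 0.026]
tcp_rot: [-180.0, 0.1, 166.3]
wrist_force: [-0.4, 0.7, 0.3]
opening: 0.0212
grasp_force: 0.0
```

Emit:
apply_moves --motion '[{"xyz": [0, 0, 0], "twist": 0, "jaw": -0.95}, {"xyz": [0, 0, 0], "twist": 0, "jaw": -0.95}, {"xyz": [0, 0, 0], "twist": 0, "jaw": -0.95}, {"xyz": [0, 0, 0], "twist": 0, "jaw": -0.95}]'

```text
time: 18.85
ee_pos: [0.6008, -0.2081, 0.0263]
tcp_rot: [180.0, 0.2, 166.3]
wrist_force: [-1.8, 2.3, 6.6]
opening: 0.0083
grasp_force: 78.5
```

Emit:
apply_moves --motion '[{"xyz": [0, 0, -30], "twist": 0, "jaw": -0.95}, {"xyz": [0, 0, -70], "twist": -0.12, "jaw": -0.95}, {"xyz": [0, 0, -100], "twist": -0.239, "jaw": -0.95}, {"xyz": [0, 0, -100], "twist": -0.239, "jaw": -0.95}, {"xyz": [0, 0, -100], "twist": -0.239, "jaw": -0.95}]'

```text
time: 19.48
ee_pos: [0.5996, -0.2078, 0.1232]
tcp_rot: [180.0, -0.1, 179.9]
wrist_force: [0.3, 0.4, -2.5]
opening: 0.0085
grasp_force: 78.7
```

Emit:
apply_moves --motion '[{"xyz": [15, 54, 0], "twist": 0, "jaw": -0.95}, {"xyz": [30, 108, 0], "twist": 0, "jaw": -0.95}, {"xyz": [45, 162, 0], "twist": 0, "jaw": -0.95}, {"xyz": [60, 216, 0], "twist": 0, "jaw": -0.95}, {"xyz": [75, 270, 0], "twist": 0, "jaw": -0.95}]'

```text
time: 20.1
ee_pos: [0.5234, 0.0635, 0.1225]
tcp_rot: [-180.0, -0.1, 179.9]
wrist_force: [0.9, 0.1, -1.9]
opening: 0.0084
grasp_force: 78.8
```

Emit:
apply_moves --motion '[{"xyz": [12, 50, 0], "twist": -0.066, "jaw": -0.95}, {"xyz": [24, 95, 0], "twist": -0.066, "jaw": -0.95}, {"xyz": [33, 129, 0], "twist": -0.066, "jaw": -0.95}, {"xyz": [33, 129, 0], "twist": -0.066, "jaw": -0.95}]'

```text
time: 20.6
ee_pos: [0.4904, 0.1928, 0.1225]
tcp_rot: [-180.0, -0.1, -176.1]
wrist_force: [0.3, 0.7, -1.7]
opening: 0.0084
grasp_force: 78.9
```

Emit:
apply_moves --motion '[{"xyz": [0, 0, 20], "twist": 0, "jaw": -0.95}, {"xyz": [0, 0, 45], "twist": 0, "jaw": -0.95}, {"xyz": [0, 0, 65], "twist": 0, "jaw": -0.95}, {"xyz": [0, 0, 73], "twist": 0, "jaw": -0.95}, {"xyz": [0, 0, 76], "twist": 0, "jaw": -0.95}]'

```text
time: 21.22
ee_pos: [0.4916, 0.1905, 0.0476]
tcp_rot: [-180.0, -0.1, -176.3]
wrist_force: [0.2, 0.5, -2.1]
opening: 0.0087
grasp_force: 78.9
```

Emit:
apply_moves --motion '[{"xyz": [0, 0, 0], "twist": 0, "jaw": -0.95}, {"xyz": [0, 0, 0], "twist": 0, "jaw": -0.34}, {"xyz": [0, 0, 0], "twist": 0, "jaw": -0.34}, {"xyz": [0, 0, 0], "twist": 0, "jaw": -0.34}, {"xyz": [0, 0, 0], "twist": 0, "jaw": -0.34}]'

```text
time: 21.85
ee_pos: [0.4919, 0.1911, 0.0485]
tcp_rot: [180.0, 0.0, -176.2]
wrist_force: [-1.1, -0.0, -1.4]
opening: 0.0284
grasp_force: 0.0
```

Emit:
apply_moves --motion '[{"xyz": [0, 0, -25], "twist": 0, "jaw": -0.34}, {"xyz": [0, 0, -60], "twist": 0.066, "jaw": -0.34}, {"xyz": [0, 0, -105], "twist": 0.066, "jaw": 0.1}, {"xyz": [0, 0, -130], "twist": 0.066, "jaw": 0.1}]'

```text
time: 22.35
ee_pos: [0.4923, 0.1913, 0.1808]
tcp_rot: [179.9, 0.1, -180.0]
wrist_force: [-0.2, 0.2, -1.0]
opening: 0.0473
grasp_force: 0.0
```

```bash
python3 st.py
```

```text
22.35 [0.4922893  0.19128148 0.18081581] [-0.2  0.2 -1. ] 0.04726241664371472
top
px [277. 161.] ctr [631.4 -17.1] size [ 25.9 137.4] ang 162.7 z 13.6 198 [150. 155. 153.]
px [300. 164.] ctr [623.  -96.3] size [ 27.  138.1] ang 174.2 z 13.6 208 [152. 157. 154.]
beds
px [241. 202.] ctr [498.3  98. ] size [26.2 94.9] ang 2.3 z 33.2 154 [136. 141. 139.]
px [228. 204.] ctr [495.4 142.4] size [26.3 94.4] ang 2.0 z 33.0 131 [123. 128. 126.]
px [215. 211.] ctr [470.2 180.7] size [17.7 48.9] ang 8.0 z 32.9 66 [109. 114. 112.]
side
px [333. 225.] ctr [628.4 -13.3] size [ 28.8 138.2] ang 163.2 z 12.8 254 [142. 146. 143.]
px [345. 243.] ctr [618.6 -93.5] size [ 29.4 137.8] ang 175.4 z 13.1 281 [144. 148. 145.]
beds
px [241. 172.] ctr [468.1 343.9] size [156.  171.1] ang 89.1 z 31.4 279 [111. 109. 105.]
px [252. 196.] ctr [490.8 154.7] size [127.7 158.7] ang 93.9 z 31.9 180 [124. 121. 118.]
px [260. 194.] ctr [490.1 190.8] size [30.3 99.4] ang 4.5 z 33.2 152 [117. 120. 118.]
px [267. 201.] ctr [492.1 145.8] size [29.4 98.8] ang 3.6 z 32.8 175 [126. 130. 127.]
px [272. 210.] ctr [494.3 102.3] size [27.5 99. ] ang 3.4 z 33.0 174 [133. 137. 134.]
```

Emit:
apply_moves --motion '[{"xyz": [-33, -50, 0], "twist": 0.15, "jaw": 0.1}, {"xyz": [-66, -100, 0], "twist": 0.291, "jaw": 0.1}, {"xyz": [-100, -150, 0], "twist": 0.291, "jaw": 0.1}, {"xyz": [-138, -197, 15], "twist": 0.291, "jaw": 0.1}, {"xyz": [-138, -206.5, 70], "twist": 0.291, "jaw": 0.1}]'

```text
time: 23.08
ee_pos: [0.6332, -0.0186, 0.1086]
tcp_rot: [179.9, 0.3, 163.1]
wrist_force: [-0.1, 1.0, -0.8]
opening: 0.0469
grasp_force: 0.0
```

Emit:
apply_moves --motion '[{"xyz": [0, 0, 30], "twist": 0, "jaw": 0.0}, {"xyz": [0, 0, 60], "twist": 0, "jaw": 0.0}, {"xyz": [0, 0, 86.5], "twist": 0, "jaw": 0.0}, {"xyz": [0, 0, 86.5], "twist": 0, "jaw": -0.3}, {"xyz": [0, 0, 86.5], "twist": 0, "jaw": -0.5}]'

```text
time: 23.7
ee_pos: [0.6298, -0.0154, 0.022]
tcp_rot: [-180.0, -0.0, 163.3]
wrist_force: [-0.3, 0.5, 0.8]
opening: 0.0212
grasp_force: 0.0
```

Emit:
apply_moves --motion '[{"xyz": [0, 0, 0], "twist": 0, "jaw": -0.95}, {"xyz": [0, 0, 0], "twist": 0, "jaw": -0.95}, {"xyz": [0, 0, 0], "twist": 0, "jaw": -0.95}, {"xyz": [0, 0, 0], "twist": 0, "jaw": -0.95}]'

```text
time: 24.2
ee_pos: [0.6303, -0.0154, 0.0229]
tcp_rot: [180.0, 0.1, 163.3]
wrist_force: [-1.5, 0.6, 5.8]
opening: 0.0093
grasp_force: 79.6
```

Emit:
apply_moves --motion '[{"xyz": [0, 0, -30], "twist": 0, "jaw": -0.95}, {"xyz": [0, 0, -70], "twist": -0.1, "jaw": -0.95}, {"xyz": [0, 0, -100], "twist": -0.2, "jaw": -0.95}, {"xyz": [0, 0, -100], "twist": -0.291, "jaw": -0.95}, {"xyz": [0, 0, -100], "twist": -0.291, "jaw": -0.95}]'

```text
time: 24.82
ee_pos: [0.6298, -0.0154, 0.1216]
tcp_rot: [-180.0, -0.0, 180.0]
wrist_force: [-0.1, 0.1, -3.8]
opening: 0.0093
grasp_force: 78.5
```

Emit:
apply_moves --motion '[{"xyz": [20, 47, 0], "twist": 0, "jaw": -0.95}, {"xyz": [40, 94, 0], "twist": 0, "jaw": -0.95}, {"xyz": [60, 141, 0], "twist": 0, "jaw": -0.95}, {"xyz": [80, 188, 0], "twist": 0, "jaw": -0.95}, {"xyz": [100, 235, 0], "twist": 0, "jaw": -0.95}]'

```text
time: 25.45
ee_pos: [0.5286, 0.2208, 0.1209]
tcp_rot: [-180.0, -0.1, 179.9]
wrist_force: [0.6, 0.6, -3.1]
opening: 0.0091
grasp_force: 78.7
```

Emit:
apply_moves --motion '[{"xyz": [20, 47, 0], "twist": 0.007, "jaw": -0.95}, {"xyz": [40, 94, 0], "twist": 0.007, "jaw": -0.95}, {"xyz": [60, 141, 0], "twist": 0.007, "jaw": -0.95}, {"xyz": [68.5, 160.5, 0], "twist": 0.007, "jaw": -0.95}, {"xyz": [68.5, 160.5, 0], "twist": 0.007, "jaw": -0.95}]'

```text
time: 26.08
ee_pos: [0.4605, 0.3808, 0.121]
tcp_rot: [-179.9, -0.1, 179.7]
wrist_force: [-0.5, 0.0, -3.6]
opening: 0.009
grasp_force: 78.8
```

Emit:
apply_moves --motion '[{"xyz": [0, 0, 20], "twist": 0, "jaw": -0.95}, {"xyz": [0, 0, 45], "twist": 0, "jaw": -0.95}, {"xyz": [0, 0, 65], "twist": 0, "jaw": -0.95}, {"xyz": [0, 0, 73], "twist": 0, "jaw": -0.95}, {"xyz": [0, 0, 77], "twist": 0, "jaw": -0.95}]'

```text
time: 26.7
ee_pos: [0.4617, 0.3793, 0.0447]
tcp_rot: [-180.0, -0.0, 179.5]
wrist_force: [0.9, 0.9, -2.8]
opening: 0.0091
grasp_force: 78.8
```

Emit:
apply_moves --motion '[{"xyz": [0, 0, 0], "twist": 0, "jaw": -0.95}, {"xyz": [0, 0, 0], "twist": 0, "jaw": -0.34}, {"xyz": [0, 0, 0], "twist": 0, "jaw": -0.34}, {"xyz": [0, 0, 0], "twist": 0, "jaw": -0.34}, {"xyz": [0, 0, 0], "twist": 0, "jaw": -0.34}]'

```text
time: 27.32
ee_pos: [0.4613, 0.3802, 0.045]
tcp_rot: [180.0, 0.0, 179.6]
wrist_force: [0.6, 0.3, 0.7]
opening: 0.0282
grasp_force: 0.0
```

Emit:
apply_moves --motion '[{"xyz": [0, 0, -25], "twist": 0, "jaw": -0.34}, {"xyz": [0, 0, -60], "twist": -0.007, "jaw": -0.34}, {"xyz": [0, 0, -105], "twist": -0.007, "jaw": 0.1}, {"xyz": [0, 0, -130], "twist": -0.007, "jaw": 0.1}]'

```text
time: 27.82
ee_pos: [0.4616, 0.3804, 0.1775]
tcp_rot: [179.9, 0.1, -180.0]
wrist_force: [1.0, 0.2, 0.2]
opening: 0.0471
grasp_force: 0.0
```

```bash
python3 st.py
```

```text
27.825 [0.46164047 0.38041478 0.17746494] [1.  0.2 0.2] 0.04714221550408948
top
px [300. 164.] ctr [621.6 -96. ] size [ 27.1 138.2] ang 173.8 z 14.1 207 [162. 167. 165.]
beds
px [167. 190.] ctr [521.7 339.1] size [ 52.3 164. ] ang 89.5 z 32.1 139 [161. 159. 155.]
px [241. 202.] ctr [498.1  97.8] size [29.4 94.1] ang 179.7 z 32.9 148 [146. 152. 150.]
px [214. 203.] ctr [494.3 188.1] size [26.5 97.6] ang 2.3 z 32.5 161 [142. 148. 146.]
px [228. 202.] ctr [495.4 142.8] size [26.  94.2] ang 2.4 z 33.1 156 [144. 150. 148.]
px [155. 213.] ctr [464.5 374.7] size [ 28.9 135.2] ang 179.3 z 32.4 205 [115. 120. 118.]
side
px [344. 243.] ctr [618.5 -93.2] size [ 27.6 137.4] ang 173.7 z 13.0 289 [143. 146. 144.]
beds
px [241. 172.] ctr [468.2 344.5] size [155.4 174.1] ang 89.9 z 31.4 280 [124. 121. 117.]
px [231. 167.] ctr [461.1 377.7] size [ 28.9 138. ] ang 1.0 z 32.6 173 [111. 115. 112.]
px [252. 197.] ctr [489.6 154. ] size [128.7 159.7] ang 93.3 z 31.8 176 [138. 135. 131.]
px [260. 194.] ctr [490.7 192. ] size [29.6 98.8] ang 3.5 z 32.9 160 [129. 133. 131.]
px [266. 202.] ctr [492.1 146.9] size [30. 99.] ang 4.0 z 33.4 167 [132. 136. 134.]
px [273. 210.] ctr [494.1 102.8] size [28.8 98.5] ang 4.5 z 32.8 172 [135. 139. 136.]
```

Emit:
apply_moves --motion '[{"xyz": [-19, -58, 0], "twist": 0, "jaw": 0.1}, {"xyz": [-38, -115, 0], "twist": 0, "jaw": 0.1}, {"xyz": [-57, -172, 0], "twist": 0, "jaw": 0.1}, {"xyz": [-76, -230, 0], "twist": 0, "jaw": 0.1}, {"xyz": [-95, -287, 0], "twist": 0, "jaw": 0.1}]'

```text
time: 28.55
ee_pos: [0.5564, 0.0911, 0.1737]
tcp_rot: [-180.0, -0.1, -180.0]
wrist_force: [0.8, 1.0, -0.7]
opening: 0.047
grasp_force: 0.0
```

Emit:
apply_moves --motion '[{"xyz": [-19, -58, 0], "twist": 0.105, "jaw": 0.1}, {"xyz": [-38, -115, 0], "twist": 0.105, "jaw": 0.1}, {"xyz": [-57, -172, 10], "twist": 0.105, "jaw": 0.1}, {"xyz": [-63.7, -187.6, 55], "twist": 0.105, "jaw": 0.1}, {"xyz": [-63.7, -187.6, 70], "twist": 0.105, "jaw": 0.1}]'

```text
time: 29.18
ee_pos: [0.6185, -0.0955, 0.1005]
tcp_rot: [180.0, -0.3, 173.9]
wrist_force: [0.3, -0.9, 0.3]
opening: 0.047
grasp_force: 0.0
```

Emit:
apply_moves --motion '[{"xyz": [0, 0, 30], "twist": 0, "jaw": 0.0}, {"xyz": [0, 0, 60], "twist": 0, "jaw": 0.0}, {"xyz": [0, 0, 83], "twist": 0, "jaw": 0.0}, {"xyz": [0, 0, 83], "twist": 0, "jaw": -0.3}, {"xyz": [0, 0, 83], "twist": 0, "jaw": -0.5}]'

```text
time: 29.8
ee_pos: [0.6205, -0.0938, 0.0231]
tcp_rot: [180.0, 0.1, 174.0]
wrist_force: [-0.3, -0.3, 0.4]
opening: 0.0217
grasp_force: 0.0
```

Emit:
apply_moves --motion '[{"xyz": [0, 0, 0], "twist": 0, "jaw": -0.95}, {"xyz": [0, 0, 0], "twist": 0, "jaw": -0.95}, {"xyz": [0, 0, 0], "twist": 0, "jaw": -0.95}, {"xyz": [0, 0, 0], "twist": 0, "jaw": -0.95}]'

```text
time: 30.3
ee_pos: [0.6209, -0.0942, 0.0238]
tcp_rot: [180.0, 0.1, 174.0]
wrist_force: [-2.0, 2.3, 6.3]
opening: 0.0091
grasp_force: 79.0
```

Emit:
apply_moves --motion '[{"xyz": [0, 0, -30], "twist": 0, "jaw": -0.95}, {"xyz": [0, 0, -70], "twist": -0.05, "jaw": -0.95}, {"xyz": [0, 0, -100], "twist": -0.105, "jaw": -0.95}, {"xyz": [0, 0, -100], "twist": -0.105, "jaw": -0.95}, {"xyz": [0, 0, -100], "twist": -0.105, "jaw": -0.95}]'

```text
time: 30.92
ee_pos: [0.6197, -0.0945, 0.1207]
tcp_rot: [180.0, -0.1, 180.0]
wrist_force: [-0.7, 0.9, -2.0]
opening: 0.0093
grasp_force: 78.7
```

Emit:
apply_moves --motion '[{"xyz": [20, 50, 0], "twist": 0, "jaw": -0.95}, {"xyz": [40, 100, 0], "twist": 0, "jaw": -0.95}, {"xyz": [60, 150, 0], "twist": 0, "jaw": -0.95}, {"xyz": [80, 200, 0], "twist": 0, "jaw": -0.95}, {"xyz": [100, 250, 0], "twist": 0, "jaw": -0.95}]'

```text
time: 31.55
ee_pos: [0.5185, 0.1567, 0.12]
tcp_rot: [-180.0, -0.1, 180.0]
wrist_force: [1.1, 0.7, -1.5]
opening: 0.009
grasp_force: 78.8
```

Emit:
apply_moves --motion '[{"xyz": [20, 50, 0], "twist": 0.007, "jaw": -0.95}, {"xyz": [40, 100, 0], "twist": 0.007, "jaw": -0.95}, {"xyz": [59, 148.7, 0], "twist": 0.007, "jaw": -0.95}, {"xyz": [59, 148.7, 0], "twist": 0.007, "jaw": -0.95}]'

```text
time: 32.05
ee_pos: [0.4589, 0.3065, 0.1199]
tcp_rot: [-179.9, -0.1, 179.8]
wrist_force: [0.9, 0.3, -3.2]
opening: 0.009
grasp_force: 79.0
```

Emit:
apply_moves --motion '[{"xyz": [0, 0, 20], "twist": 0, "jaw": -0.95}, {"xyz": [0, 0, 45], "twist": 0, "jaw": -0.95}, {"xyz": [0, 0, 65], "twist": 0, "jaw": -0.95}, {"xyz": [0, 0, 73], "twist": 0, "jaw": -0.95}, {"xyz": [0, 0, 76], "twist": 0, "jaw": -0.95}]'

```text
time: 32.67
ee_pos: [0.4609, 0.3035, 0.0451]
tcp_rot: [-180.0, -0.1, 179.6]
wrist_force: [-0.7, -0.4, -1.8]
opening: 0.0089
grasp_force: 79.0
```

Emit:
apply_moves --motion '[{"xyz": [0, 0, 0], "twist": 0, "jaw": -0.95}, {"xyz": [0, 0, 0], "twist": 0, "jaw": -0.34}, {"xyz": [0, 0, 0], "twist": 0, "jaw": -0.34}, {"xyz": [0, 0, 0], "twist": 0, "jaw": -0.34}, {"xyz": [0, 0, 0], "twist": 0, "jaw": -0.34}]'

```text
time: 33.3
ee_pos: [0.4611, 0.3043, 0.046]
tcp_rot: [180.0, 0.0, 179.6]
wrist_force: [0.4, -0.0, 0.3]
opening: 0.0282
grasp_force: 0.0
```

Emit:
apply_moves --motion '[{"xyz": [0, 0, -25], "twist": 0, "jaw": -0.34}, {"xyz": [0, 0, -60], "twist": -0.007, "jaw": -0.34}, {"xyz": [0, 0, -105], "twist": -0.007, "jaw": 0.2}, {"xyz": [0, 0, -155], "twist": -0.007, "jaw": 0.2}]'

```text
time: 33.8
ee_pos: [0.4607, 0.304, 0.2019]
tcp_rot: [-180.0, -0.0, -180.0]
wrist_force: [-0.1, -0.3, -0.0]
opening: 0.051
grasp_force: 0.0
```

Emit:
apply_moves --motion '[{"xyz": [0, -60, 0], "twist": 0, "jaw": 0.2}, {"xyz": [0, -120, 0], "twist": 0, "jaw": 0.2}, {"xyz": [0, -180, 0], "twist": 0, "jaw": 0.2}, {"xyz": [0, -240, 0], "twist": 0, "jaw": 0.2}, {"xyz": [0, -300, 0], "twist": 0, "jaw": 0.2}]'

```text
time: 34.42
ee_pos: [0.4608, 0.0024, 0.201]
tcp_rot: [-180.0, 0.1, -180.0]
wrist_force: [0.9, 0.2, 0.8]
opening: 0.0511
grasp_force: 0.0
```

```bash
python3 st.py; ls pics
```

```text
34.425 [0.46077301 0.00238558 0.20104274] [0.9 0.2 0.8] 0.05110088693552899
top
beds
px [158. 199.] ctr [469.7 340.3] size [157.5 167. ] ang 89.9 z 32.0 205 [152. 150. 146.]
px [206. 211.] ctr [475.7 218. ] size [ 54.6 132.2] ang 30.6 z 33.2 85 [131. 130. 126.]
px [214. 203.] ctr [494.4 186.5] size [25.6 98.1] ang 4.4 z 32.7 153 [81. 84. 83.]
px [228. 202.] ctr [495.3 142.8] size [25.9 94.3] ang 2.5 z 33.2 158 [83. 86. 85.]
px [155. 214.] ctr [464.2 375.1] size [ 28.3 134.7] ang 179.5 z 32.7 226 [138. 143. 141.]
px [178. 214.] ctr [463.5 300. ] size [ 26.5 135. ] ang 179.3 z 32.9 205 [141. 147. 145.]
side
beds
px [238. 162.] ctr [502.8 386.9] size [108.1 211. ] ang 134.7 z 31.6 157 [138. 135. 131.]
px [232. 167.] ctr [460.3 379.4] size [ 30.4 138.8] ang 178.8 z 32.8 171 [129. 133. 130.]
px [238. 178.] ctr [460.1 303.6] size [ 28.1 138.1] ang 179.0 z 32.6 186 [130. 134. 131.]
px [243. 184.] ctr [464.2 264. ] size [ 11.8 147.5] ang 179.3 z 31.1 125 [128. 126. 122.]
px [252. 196.] ctr [454.  181.3] size [101.8 197.9] ang 53.4 z 31.9 175 [120. 118. 114.]
px [260. 194.] ctr [490.6 191.5] size [31.6 98.8] ang 1.6 z 33.0 158 [88. 91. 89.]
px [266. 202.] ctr [491.8 144.8] size [28.9 98.5] ang 2.7 z 32.9 170 [89. 92. 90.]
px [272. 210.] ctr [494.  103.1] size [30.6 98.7] ang 1.9 z 32.9 178 [90. 92. 91.]
crop1.png
side0.png
top0.png
top_115.png
top_163.png
top_223.png
top_278.png
top_344.png
w1.png
w2.png
w3.png
```

All five links are in their beds. Next I go to the fader and re-measure the pointer offset from a settled hover.

Emit:
apply_moves --motion '[{"xyz": [-3, -58, 0], "twist": 0, "jaw": 0.2}, {"xyz": [-6, -116, 0], "twist": 0, "jaw": 0.2}, {"xyz": [-9, -174, 0], "twist": 0, "jaw": 0.2}, {"xyz": [-12, -232, 0], "twist": 0, "jaw": 0.2}, {"xyz": [-15.5, -290, 0], "twist": 0, "jaw": 0.2}]'

```text
time: 35.15
ee_pos: [0.4768, -0.2873, 0.2009]
tcp_rot: [-180.0, 0.0, -180.0]
wrist_force: [0.8, 0.8, 0.4]
opening: 0.051
grasp_force: 0.0
```

Emit:
apply_moves --motion '[{"xyz": [0, -41, 0], "twist": 0, "jaw": 0.2}, {"xyz": [0, -41, 0], "twist": 0, "jaw": 0.2}, {"xyz": [0, -41, 0], "twist": 0, "jaw": 0.2}, {"xyz": [0, -41, 0], "twist": 0, "jaw": 0.2}, {"xyz": [0, -41, 0], "twist": 0, "jaw": 0.2}]'

```text
time: 35.78
ee_pos: [0.4769, -0.3259, 0.2012]
tcp_rot: [-180.0, 0.0, -179.9]
wrist_force: [-0.1, -0.2, -0.2]
opening: 0.0512
grasp_force: 0.0
```

```bash
cat > fp.py <<'E'
from con import *
import sys
for n in("wrist","wrist","top","side"):
    print(n,sensors.get_obs()['ee_pos']); im,d,p=cam(n); P=cloud(p,d)
    blob(P,"fader",.098,.107,.45,.65,-.36,-.29)
    blob(P,"pointer",.0565,.0625,.46,.6,-.42,-.345)
    if n=="wrist": save("f_"+sys.argv[1],im[120:320,150:350].repeat(3,0).repeat(3,1)[:600])
E
python3 fp.py a
```

```text
wrist [ 0.47692269 -0.32592369  0.20115215]
fader [ 475.5 -327.6] z 0.1047 1227 e1 [  0.  -27.7] e2 [19.4  0. ] px [275. 215.]
pointer [ 521.  -367.1] z 0.0604 470 e1 [  0.4 -25.3] e2 [13.8  0.2] px [224. 252.]
wrist [ 0.47686055 -0.32603703  0.20111099]
fader [ 475.4 -327.2] z 0.1047 1223 e1 [  0.3 -27.8] e2 [19.3  0.2] px [276. 216.]
pointer [ 521.1 -367.3] z 0.0604 471 e1 [  0.5 -25.2] e2 [14.   0.3] px [224. 252.]
top [ 0.47682328 -0.3262018   0.20108128]
fader [ 472.4 -328.6] z 0.1019 15 e1 [ 3.4 -0.1] e2 [ 0.4 23.8] px [379. 206.]
pointer [ 527.4 -368.3] z 0.0593 16 e1 [14.3 -7.5] e2 [ 8.  15.3] px [388. 191.]
side [ 0.47677307 -0.32635583  0.20103036]
fader [ 476.2 -327.3] z 0.1031 122 e1 [20.4 -1.2] e2 [ 1.6 26.9] px [348. 301.]
pointer [ 521.5 -367.2] z 0.0591 66 e1 [  0.2 -24.6] e2 [14.6  0.1] px [376. 322.]
```

View pics/top_344.png

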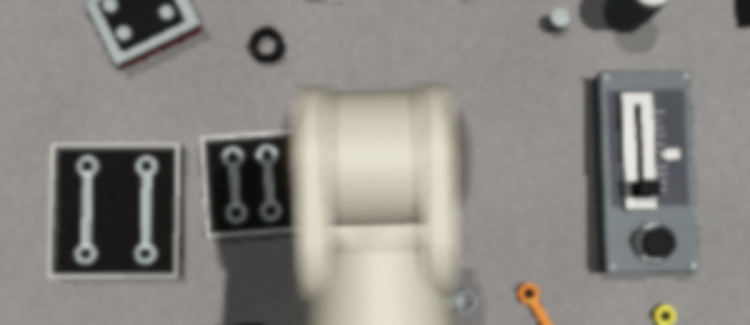

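View pics/f_a.png

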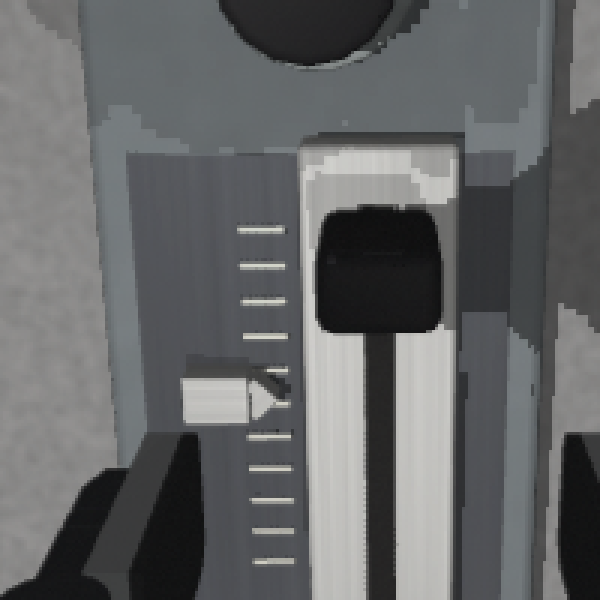

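The links lie in the beds, the long ones at crop (87,208) and (147,208). The fader is home at (378,270) in the wrist crop, with the pointer tip at (285,400). Needed travel is about 45.4 mm.

Emit:
apply_moves --motion '[{"xyz": [0, 0, 40], "twist": 0, "jaw": 0.2}, {"xyz": [0, 0, 80], "twist": 0, "jaw": 0.2}, {"xyz": [0, 0, 106], "twist": 0, "jaw": 0.2}, {"xyz": [0, 0, 106], "twist": 0, "jaw": 0.2}, {"xyz": [0, 0, 106], "twist": 0, "jaw": -0.1}]' --grip_force 25

```text
time: 36.6
ee_pos: [0.4771, -0.3271, 0.0962]
tcp_rot: [-180.0, 0.1, -180.0]
wrist_force: [0.0, 0.3, -0.5]
opening: 0.0383
grasp_force: 0.0
```

Emit:
apply_moves --motion '[{"xyz": [0, 0, 0], "twist": 0, "jaw": -0.4}, {"xyz": [0, 0, 0], "twist": 0, "jaw": -0.4}, {"xyz": [0, 0, 0], "twist": 0, "jaw": -0.4}, {"xyz": [0, 0, 0], "twist": 0, "jaw": -0.4}, {"xyz": [0, 0, 0], "twist": 0, "jaw": -0.4}]'

```text
time: 37.22
ee_pos: [0.4774, -0.3268, 0.0967]
tcp_rot: [-180.0, 0.1, -180.0]
wrist_force: [0.1, 4.5, 7.1]
opening: 0.0276
grasp_force: 26.0
```

Emit:
apply_moves --motion '[{"xyz": [-12, 0, 0], "twist": 0, "jaw": -0.4}, {"xyz": [-26, 0, 0], "twist": 0, "jaw": -0.4}, {"xyz": [-38, 0, 0], "twist": 0, "jaw": -0.4}, {"xyz": [-45.4, 0, 0], "twist": 0, "jaw": -0.4}, {"xyz": [-45.4, 0, 0], "twist": 0, "jaw": -0.4}]'

```text
time: 37.85
ee_pos: [0.5235, -0.3265, 0.0967]
tcp_rot: [-180.0, 0.2, -179.9]
wrist_force: [1.0, 5.3, 6.4]
opening: 0.0274
grasp_force: 26.1
```

Emit:
apply_moves --motion '[{"xyz": [0, 0, 0], "twist": 0, "jaw": -0.4}, {"xyz": [0, 0, 0], "twist": 0, "jaw": -0.4}, {"xyz": [0, 0, 0], "twist": 0, "jaw": -0.4}]'

```text
time: 38.22
ee_pos: [0.5231, -0.3265, 0.0967]
tcp_rot: [-180.0, 0.2, -179.9]
wrist_force: [2.4, 5.2, 6.1]
opening: 0.0276
grasp_force: 26.1
```

```bash
python3 fp.py b
```

```text
wrist [ 0.52312006 -0.32647467  0.09667422]
fader [ 522.3 -327.3] z 0.1045 4600 e1 [23.1 -0. ] e2 [ 0.1 54.9] px [276. 300.]
pointer [ 521.2 -367.2] z 0.0604 1297 e1 [  0.4 -25.4] e2 [14.6  0.2] px [192. 255.]
wrist [ 0.52316921 -0.32647517  0.09673365]
fader [ 522.5 -327.2] z 0.1045 4589 e1 [  0.4 -54.7] e2 [23.5  0.2] px [277. 300.]
pointer [ 521.2 -367.2] z 0.0603 1300 e1 [  0.  -25.6] e2 [14.6  0. ] px [192. 255.]
top [ 0.52316996 -0.32649596  0.09673929]
fader [ 514.4 -311.6] z 0.0998 1 e1 [0. 0.] e2 [0. 0.] px [373. 193.]
pointer [ 596.1 -347.2] z 0.0613 4 e1 [ 6.6 -3.8] e2 [1.5 2.7] px [380. 169.]
side [ 0.52315924 -0.32646341  0.09672279]
fader [ 518.2 -330.1] z 0.1032 117 e1 [20.2 -3.3] e2 [ 7.7 46.7] px [366. 294.]
pointer [ 522.2 -367.2] z 0.059 68 e1 [15.3 -0.1] e2 [ 0.2 24.1] px [377. 322.]
```

Emit:
apply_moves --motion '[{"xyz": [0, 0, 0], "twist": 0, "jaw": 0.2}, {"xyz": [0, 0, 0], "twist": 0, "jaw": 0.2}, {"xyz": [0, 0, 0], "twist": 0, "jaw": 0.2}, {"xyz": [0, 0, 0], "twist": 0, "jaw": 0.2}]'

```text
time: 38.92
ee_pos: [0.522, -0.3269, 0.0947]
tcp_rot: [-180.0, -0.0, -180.0]
wrist_force: [1.0, -0.2, -0.6]
opening: 0.0512
grasp_force: 0.0
```

Emit:
apply_moves --motion '[{"xyz": [0, 0, -50], "twist": 0, "jaw": 0.2}, {"xyz": [0, 0, -106], "twist": 0, "jaw": 0.2}, {"xyz": [0, 0, -106], "twist": 0, "jaw": 0.2}, {"xyz": [0, 0, -106], "twist": 0, "jaw": 0.2}, {"xyz": [0, 0, -106], "twist": 0, "jaw": 0.2}]'

```text
time: 39.55
ee_pos: [0.5215, -0.3266, 0.1991]
tcp_rot: [179.9, -0.1, -180.0]
wrist_force: [-0.4, -0.3, 0.3]
opening: 0.0513
grasp_force: 0.0
```

```bash
python3 fp.py c
```

```text
wrist [ 0.52153118 -0.32656472  0.19912013]
fader [ 521.3 -326.8] z 0.1047 1251 e1 [19.2 -0. ] e2 [ 0.1 27.6] px [277. 219.]
pointer [ 521.2 -367.5] z 0.0603 541 e1 [  0.1 -25.4] e2 [14.   0.1] px [222. 200.]
wrist [ 0.52156793 -0.32657265  0.19923096]
fader [ 521.2 -326.8] z 0.1047 1247 e1 [19.1 -0.1] e2 [ 0.2 27.6] px [277. 219.]
pointer [ 521.3 -367.6] z 0.0603 542 e1 [  0.2 -25.4] e2 [13.9  0.1] px [222. 200.]
top [ 0.52161095 -0.3265641   0.19938298]
fader [ 521.4 -329.5] z 0.1029 25 e1 [ 9.4 -0.1] e2 [ 0.3 24.8] px [379. 191.]
pointer [ 523.1 -369. ] z 0.06 18 e1 [ 9.5 -0.4] e2 [ 0.9 22. ] px [388. 191.]
side [ 0.52169758 -0.32662655  0.19967673]
fader [ 521.8 -327.5] z 0.1032 116 e1 [19.6 -1.3] e2 [ 1.8 26.8] px [367. 294.]
pointer [ 521.6 -367.1] z 0.059 72 e1 [14.8 -0.3] e2 [ 0.6 24.7] px [377. 322.]
```

View pics/f_c.png

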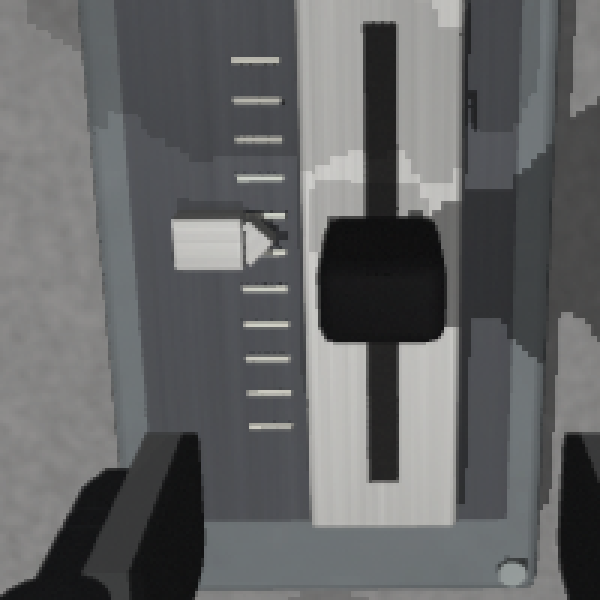

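The fader grip now sits level with the pointer: the 3D offset is under 0.3 mm, and the image shift is parallax from their heights. Next is the plunger.

Emit:
apply_moves --motion '[{"xyz": [40, -6, 0], "twist": 0, "jaw": -1}, {"xyz": [80, -12, 0], "twist": 0, "jaw": -1}, {"xyz": [111, -17, 0], "twist": 0, "jaw": -1}, {"xyz": [111, -17, 40], "twist": 0, "jaw": -1}, {"xyz": [111, -17, 80], "twist": 0, "jaw": -1}]'

```text
time: 40.38
ee_pos: [0.4107, -0.3441, 0.1201]
tcp_rot: [-179.9, 0.1, 180.0]
wrist_force: [-0.2, 0.3, 0.3]
opening: -0.0001
grasp_force: 0.0
```

Emit:
apply_moves --motion '[{"xyz": [0, 0, 6], "twist": 0, "jaw": -1}, {"xyz": [0, 0, 13], "twist": 0, "jaw": -1}, {"xyz": [0, 0, 19], "twist": 0, "jaw": -1}, {"xyz": [0, 0, 25], "twist": 0, "jaw": -1}, {"xyz": [0, 0, 25], "twist": 0, "jaw": -1}]'

```text
time: 41.0
ee_pos: [0.4116, -0.3442, 0.0966]
tcp_rot: [-179.9, 0.1, -180.0]
wrist_force: [0.3, 0.6, 6.2]
opening: 0.0
grasp_force: 3.0
```

Emit:
apply_moves --motion '[{"xyz": [0, 0, 3], "twist": 0, "jaw": -1}, {"xyz": [0, 0, 6], "twist": 0, "jaw": -1}, {"xyz": [0, 0, 8], "twist": 0, "jaw": -1}, {"xyz": [0, 0, 8], "twist": 0, "jaw": -1}, {"xyz": [0, 0, 8], "twist": 0, "jaw": -1}]'

```text
time: 41.62
ee_pos: [0.4118, -0.3444, 0.0918]
tcp_rot: [-179.8, 0.2, -180.0]
wrist_force: [-7.5, 7.0, 27.0]
opening: 0.0003
grasp_force: 13.4
```

The plunger is at its stop (27 N, TCP z 0.0918). Now I let it spring up and take the fader home.

Emit:
apply_moves --motion '[{"xyz": [0, 0, -15], "twist": 0, "jaw": -1}, {"xyz": [0, 0, -35], "twist": 0, "jaw": -1}, {"xyz": [0, 0, -80], "twist": 0, "jaw": -1}, {"xyz": [0, 0, -113], "twist": 0, "jaw": -1}, {"xyz": [0, 0, -113], "twist": 0, "jaw": -1}]'

```text
time: 42.25
ee_pos: [0.412, -0.3446, 0.2038]
tcp_rot: [-179.8, 0.2, -180.0]
wrist_force: [-0.3, 0.2, -0.0]
opening: -0.0001
grasp_force: 0.0
```

Emit:
apply_moves --motion '[{"xyz": [-40, 6, 0], "twist": 0, "jaw": 0.2}, {"xyz": [-80, 12, 0], "twist": 0, "jaw": 0.2}, {"xyz": [-111, 17, 0], "twist": 0, "jaw": 0.2}, {"xyz": [-111, 17, 0], "twist": 0, "jaw": 0.2}, {"xyz": [-111, 17, 0], "twist": 0, "jaw": 0.2}]'

```text
time: 42.88
ee_pos: [0.5214, -0.3268, 0.2]
tcp_rot: [180.0, -0.1, -180.0]
wrist_force: [0.2, 0.2, -0.5]
opening: 0.051
grasp_force: 0.0
```

```bash
python3 fp.py d; python3 - <<'E'
from con import *
im,d,p=cam("side"); blob(cloud(p,d),"plunger",.07,.096,.38,.45,-.4,-.31)
E
```

```text
wrist [ 0.52140345 -0.32678121  0.1999631 ]
fader [ 521.4 -327.1] z 0.1047 1253 e1 [  0.1 -27.7] e2 [19.4  0.1] px [277. 218.]
pointer [ 521.4 -367.1] z 0.0604 540 e1 [  0.2 -25.3] e2 [14.1  0.1] px [222. 200.]
wrist [ 0.52119876 -0.32695754  0.20041858]
fader [ 521.5 -327.3] z 0.1047 1233 e1 [  0.1 -27.6] e2 [19.6  0. ] px [277. 218.]
pointer [ 521.4 -367.4] z 0.0604 543 e1 [  0.3 -25.3] e2 [14.2  0.2] px [222. 200.]
top [ 0.52116781 -0.3270838   0.20076077]
fader [ 520.5 -327.7] z 0.1044 20 e1 [ 8.7 -1.1] e2 [ 2.7 21.1] px [378. 191.]
pointer [ 522.8 -373.9] z 0.0603 11 e1 [ 9.8 -0.1] e2 [ 0.1 14. ] px [390. 192.]
side [ 0.52120755 -0.32710494  0.20091116]
fader [ 521.7 -327.1] z 0.1028 117 e1 [  0.2 -28.1] e2 [19.5  0.1] px [367. 294.]
pointer [ 522.2 -367.1] z 0.0588 68 e1 [14.6 -0.7] e2 [ 1.2 24.4] px [376. 322.]
plunger [ 409.5 -342.3] z 0.0889 320 e1 [ 32.3 -17.4] e2 [18.6 34.4] px [321. 324.]
```

Plunger is up. Next: grip, slide home (about 45.5 mm plus 4 mm overtravel against the stop), release and rise.

Emit:
apply_moves --motion '[{"xyz": [0, 0, 40], "twist": 0, "jaw": 0.2}, {"xyz": [0, 0, 80], "twist": 0, "jaw": 0.2}, {"xyz": [0, 0, 107], "twist": 0, "jaw": 0.2}, {"xyz": [0, 0, 107], "twist": 0, "jaw": 0.2}, {"xyz": [0, 0, 107], "twist": 0, "jaw": -0.1}]'

```text
time: 43.75
ee_pos: [0.5223, -0.3272, 0.0954]
tcp_rot: [-179.9, 0.1, 180.0]
wrist_force: [0.6, 0.2, 0.3]
opening: 0.0382
grasp_force: 0.0
```

Emit:
apply_moves --motion '[{"xyz": [0, 0, 0], "twist": 0, "jaw": -0.4}, {"xyz": [0, 0, 0], "twist": 0, "jaw": -0.4}, {"xyz": [0, 0, 0], "twist": 0, "jaw": -0.4}, {"xyz": [0, 0, 0], "twist": 0, "jaw": -0.4}, {"xyz": [0, 0, 0], "twist": 0, "jaw": -0.4}]'

```text
time: 44.38
ee_pos: [0.5227, -0.3265, 0.096]
tcp_rot: [-180.0, 0.1, -179.9]
wrist_force: [-1.4, 5.3, 6.5]
opening: 0.0275
grasp_force: 25.8
```

Emit:
apply_moves --motion '[{"xyz": [15, 0, 0], "twist": 0, "jaw": -0.4}, {"xyz": [30, 0, 0], "twist": 0, "jaw": -0.4}, {"xyz": [42, 0, 0], "twist": 0, "jaw": -0.4}, {"xyz": [46, 0, 0], "twist": 0, "jaw": -0.4}, {"xyz": [49, 0, 0], "twist": 0, "jaw": -0.4}]'

```text
time: 45.0
ee_pos: [0.4762, -0.3269, 0.096]
tcp_rot: [-180.0, 0.5, -179.9]
wrist_force: [23.0, 3.9, -3.2]
opening: 0.0274
grasp_force: 25.0
```

Emit:
apply_moves --motion '[{"xyz": [1, 0, 0], "twist": 0, "jaw": -0.4}, {"xyz": [1, 0, 0], "twist": 0, "jaw": -0.4}, {"xyz": [1, 0, 0], "twist": 0, "jaw": -0.4}]'

```text
time: 45.38
ee_pos: [0.4762, -0.3268, 0.0961]
tcp_rot: [-179.9, 0.5, -179.9]
wrist_force: [18.8, 5.1, -1.3]
opening: 0.0276
grasp_force: 25.1
```

Emit:
apply_moves --motion '[{"xyz": [0, 0, 0], "twist": 0, "jaw": 0.2}, {"xyz": [0, 0, 0], "twist": 0, "jaw": 0.2}, {"xyz": [0, 0, 0], "twist": 0, "jaw": 0.2}, {"xyz": [0, 0, 0], "twist": 0, "jaw": 0.2}]'

```text
time: 45.88
ee_pos: [0.4718, -0.3269, 0.0938]
tcp_rot: [-180.0, -0.0, 180.0]
wrist_force: [-0.8, -0.1, -0.2]
opening: 0.051
grasp_force: 0.0
```

Emit:
apply_moves --motion '[{"xyz": [0, 0, -50], "twist": 0, "jaw": 0.2}, {"xyz": [0, 0, -106], "twist": 0, "jaw": 0.2}, {"xyz": [0, 0, -106], "twist": 0, "jaw": 0.2}, {"xyz": [0, 0, -106], "twist": 0, "jaw": 0.2}, {"xyz": [0, 0, -106], "twist": 0, "jaw": 0.2}]'

```text
time: 46.5
ee_pos: [0.4715, -0.3265, 0.1982]
tcp_rot: [179.9, -0.1, -180.0]
wrist_force: [0.6, 0.2, -0.8]
opening: 0.0511
grasp_force: 0.0
```

```bash
python3 fp.py e; python3 - <<'E'
from con import *
im,d,p=cam("side"); blob(cloud(p,d),"plunger",.07,.096,.38,.45,-.4,-.31)
im,d,p=cam("top"); save("end",im)
E
python3 st.py
```

```text
wrist [ 0.47150926 -0.326544    0.19824798]
fader [ 475.8 -327.4] z 0.1046 1251 e1 [20.3 -0.4] e2 [ 0.5 27.7] px [276. 225.]
pointer [ 521.4 -367.2] z 0.0603 457 e1 [  1.6 -25. ] e2 [15.1  0.9] px [225. 260.]
wrist [ 0.47153957 -0.32656525  0.19830357]
fader [ 476.  -327.5] z 0.1047 1252 e1 [20.6 -0.1] e2 [ 0.2 27.7] px [276. 225.]
pointer [ 520.8 -367.1] z 0.0603 451 e1 [  2.  -24.8] e2 [14.6  1.2] px [225. 260.]
top [ 0.47160558 -0.3266007   0.19850036]
fader none
pointer [ 524.6 -370.3] z 0.0594 23 e1 [12.9 -0.6] e2 [ 0.8 19. ] px [388. 191.]
side [ 0.47169764 -0.32662167  0.19873261]
fader [ 476.  -326.8] z 0.1031 119 e1 [19.2 -0.2] e2 [ 0.4 28.9] px [348. 301.]
pointer [ 521.  -367.4] z 0.059 67 e1 [  2.2 -24.6] e2 [14.   1.3] px [376. 322.]
plunger [ 409.8 -341.8] z 0.089 320 e1 [ 32.2 -17.8] e2 [19.6 35.6] px [321. 324.]
46.8 [ 0.47189891 -0.32674179  0.19937673] [0.6 0.6 0. ] 0.05124840187976111
top
beds
px [160. 199.] ctr [469.4 340.3] size [157.5 166.2] ang 89.7 z 32.3 215 [159. 157. 152.]
px [241. 202.] ctr [498.5  98. ] size [26. 95.] ang 2.6 z 33.4 152 [149. 154. 152.]
p
[... 364 characters left out ...]
ctr [463.7 300.5] size [ 26.5 135.5] ang 179.2 z 32.5 207 [147. 153. 151.]
side
beds
px [241. 172.] ctr [468.2 344.3] size [154.  170.1] ang 89.5 z 31.4 281 [144. 142. 137.]
px [231. 167.] ctr [460.4 378.4] size [ 26.4 137.9] ang 178.9 z 32.5 170 [137. 141. 139.]
px [238. 178.] ctr [459.3 305. ] size [ 31.5 138.2] ang 179.5 z 32.8 188 [139. 144. 141.]
px [252. 196.] ctr [489.4 155.2] size [126.7 159.9] ang 93.0 z 31.3 186 [145. 142. 138.]
px [260. 194.] ctr [490.6 189.6] size [29.5 98.1] ang 3.2 z 32.7 161 [139. 143. 141.]
px [266. 202.] ctr [491.8 145. ] size [28.1 99.1] ang 1.8 z 32.9 172 [142. 146. 143.]
px [272. 210.] ctr [493.8 101.6] size [28.1 98.3] ang 2.0 z 33.1 184 [142. 146. 143.]
```

View pics/end.png

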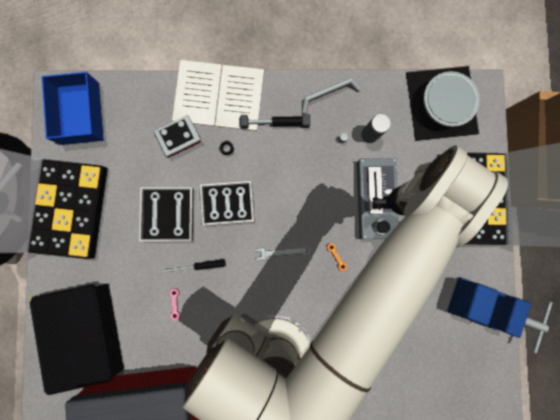

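The final top view shows two long links in the long bed (166,214), three short links in the short bed (228,203), the fader home and the bystanders unmoved.

```bash
python3 -c "
from workcell import bot
print(bot.job_done())"
```

```text
the job is handed in; nothing more can be done
None
```

Job handed in: fader slid home, two long and three short links in their beds, fader set level with the pointer, plunger pressed to its stop and sprung back, and fader home again.

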